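# Serve the long bread roll with the tongs

### The job

Pick up the kitchen tongs, close them on the long bread roll on the wooden board, and use them to lift it and carry it over to the plate. Finish holding the roll in the tongs, still and wholly above the plate, at least 10 cm up from the table, ready for a guest to take: do not put it down. Touch the roll with the tongs only, never with the gripper, and leave the round bun where it lies.

Things in the scene. Friction and masses are not known exactly. Their poses are not given: they have to be found in the camera images.
- tongs: spring kitchen tongs (115 g) lying on edge on the table, so that their two steel arms close sideways, in the horizontal plane. 34 mm high; origin on the underside, midway between the black grips on the outsides of the arms. x along the centre line towards the jaws (jaw tips at x = 130 mm, hinge at -85, tail end at -121 mm), y across, z up
- tongs_grip (a point): where a gripper squeezes the arms: midway between the black grips, at half height (17 mm over the underside). Grips: 54 mm along x, 34 mm high, 58 mm over their outsides when open (faces splayed 0.08 rad each), 44 mm and parallel when the jaws touch the roll. A spring opens them: 4 N on each starts to close them, 6 N at 44 mm. Carry open at about 53 mm; hold the roll with 15 to 30 N
- tongs_tip (a point): point midway between the flat jaws, 105 mm ahead (along the tongs' x) of tongs_grip, at half the height; the roll's centre should be here. Jaws are 46 mm long along x (82 to 130 mm ahead of tongs_grip), 34 mm high, 5 mm thick; clear gap between them 66 mm open, about 55 mm with the grips at 53 mm
- tongs_left (a joint): closing angle of each arm (both move alike): 0 open, 0.079 jaws 36 mm apart (the roll's width), 0.165 nearly shut
- roll: the long bread roll: rounded oblong 64 (x) x 36 (y) x 36 (z) mm, 30 to 55 g, three slashes across its top, lying on the board. Origin on its underside, x along its length. Take it across its 36 mm width, tongs along its length
- roll_center (a point): centre of the long roll, 18 mm over its underside
- bun_center (a point): centre of the round bun (52 mm across, 35 mm high), which also lies on the board and is to be left there; 17.5 mm over its underside
- board: fixed wooden bread board, 200 x 210 x 16 mm, origin under its centre; roll and bun lie on its top at z = 16 mm
- plate: fixed white round plate, 150 mm across, rim 16 mm high, origin under its centre

How it is judged:
By the outcome, as a careful person would: the job done as asked, in the order asked, and still so for the second after the job is handed in, while the arm keeps its last pose, push and grip.
It also fails if it takes over 45 s, if anything falls off the work surface, if the arm or the gripper's body presses on something with over 40 N, if the wrist force passes 120 N, or if a joint passes its speed limit or range.

### The arm

A 6-joint arm with a two-finger parallel gripper is mounted at the origin on the work surface; the furniture and walls round the work are solid. World frame = base frame: x ahead of the robot, y to its left, z up, the work surface at z = 0. Lengths are in m, angles in rad, forces in N, time in s.
With the tool pointing down it reaches from about 0.325 to 0.775 m from the base axis. Payload 5.5 kg.
Tool frame: the origin (TCP) lies at the very end of the fingers, on their centre line; the grasp point (between the pads) lies 19 mm behind it; z points along the fingers, y is the line along which they close (so a half turn about z gives the same grasp; the last joint's range is limited). The gripper opens to 85 mm and grips with 20 to 120 N. Pads are 22 mm wide; open, the fingers measure 114 mm over their backs; the gripper's body (76 mm by 85 mm) begins 54 mm behind the grasp point. The pads swing forward as they close: fully open they stand 13 mm farther back than shut.
Start: joints at [-1.284, 0.091, 1.231, -0, 1.82, -0.057], TCP at [0.202, -0.565, 0.231] pointing down, gripper open.
Joint ranges: [-2.87, 2.87], [-0.86, 2.18], [0.17, 2.46], [-1.51, 4.65], [0.06, 2.69], [-2.65, 2.65]. Speed limits (rad/s): [2.57, 2.57, 3.01, 3.14, 3.14, 3.14].

### API

Orientations are given as a unit quaternion [x, y, z, w].
In Python, from workcell import robot gives the robot as it stands.
- The arm moves only by the tool play_rows, never from a script. Its argument "steps" is a list of rows, each an object with "dp": the shift along the world's x, y, z as a fraction of full scale, a list of three; "dr": the turn, a rotation vector about the world's x, y, z as a fraction of full scale, a list of three; "jaw": the gripper's target within -1 to 1 (fully open at 1, half-way at 0, shut at -1). A call has 1 to 12 rows; each row shifts and turns the commanded pose from where the row before left it; what a row does not reach is not made up. Full scale, the value 1, is 0.5 m for a shift and pi rad for a turn. A row lasts 1/8 s, in which the tool goes at most 62.5 mm and 10.7 degrees, less where a joint would pass 70% of its speed; a pose out of reach is approached as far as the arm can. A call with a number of a shift or a turn outside -1 to 1 is refused whole. A call with a gripper value outside its range is refused whole. The fingers move at their own pace and stop on an object; the grip force is fixed at half the most. Time passes only in rows, so rows that do not move let the fingers close. It gives the time, the measured TCP pose, the force, the opening and the grip force at its end, in the units of the state.
- robot.get_obs(): the state, without advancing time (a new reading comes with each control period).
- robot.snapshot(name): name is "scene" or "top" or "wrist"; returns a dict with "image" (400x640x3 uint8, red, green, blue), "intrinsics" (3x3 intrinsics, pixels), "extrinsics" (4x4, takes a point from camera to world coordinates); the wrist camera has in their place "hand_eye" (4x4, takes a point from camera to tool coordinates, whose origin is the TCP and whose axes are the flange's). Camera axes: x right, y down, z forward; pixel columns grow to the right and rows downward; lengths in m; the calibration is good to about 2 mm. A picture is of the moment at which its call begins: read the wrist's pose just before it. There is no depth.
- robot.hand_in(): hands the job in; it is judged then, once.
The state is a dict: "time_s": time; "joint_pos": joint angles; "joint_vel": joint speeds; "joint_efforts": joint torques, N m; "ee_pos": TCP position; "eef_rot": TCP orientation; "ft_force": force on the tool from outside, world axes, zero at the start; "torque": the same for the moment, N m; "grip_width": opening from 0.0 (shut) to 1.0 (fully open); "grip_force": force on a finger pad.
Only numpy, scipy, OpenCV 4.12 (cv2) and the standard library are available. Lean on these libraries where they do the work, as an engineer would, in place of code of your own. Each camera call takes 0.05 s, during which the arm holds its last target. There are 200 camera calls.

## Working session

There is one attempt and no reset: what is moved stays moved. The work goes in short steps, Python scripts to look and compute and a tool call to move; the robot and the scene stay as the last step left them, time stands still between calls to the robot, and variables do not carry over. Pictures are saved under pics/ and viewed, at most 10 in all, crops included, and the job is handed in when it is done.

Besides the shell and the picture viewer there is one more tool, called by a JSON object that holds its "name" and its "arguments", one argument or row to a line. play_rows: Moves the arm, as the interface text tells. Its arguments: {"type":"object","properties":{"steps":{"type":"array"}},"required":["steps"]}

```bash
mkdir -p pics; python3 - <<'E'
from workcell import robot
import cv2,json,numpy as np
o=robot.get_obs();print({k:np.round(v,3).tolist() for k,v in o.items()})
for n in("top","scene"):
    s=robot.snapshot(n);cv2.imwrite(f"pics/{n}0.png",s["image"][:,:,::-1]);print(n,np.round(s["intrinsics"],1).tolist(),np.round(s["extrinsics"],4).tolist())
E
```

```text
{'time_s': 0.0, 'joint_pos': [-1.284, 0.092, 1.232, 0.0, 1.82, -0.057], 'joint_vel': [0.0, -0.001, -0.0, 0.001, -0.001, -0.001], 'joint_efforts': [0.001, -45.874, -41.802, -0.0, 0.012, 0.0], 'ee_pos': [0.202, -0.565, 0.23], 'eef_rot': [0.985, 0.171, -0.0, -0.001], 'ft_force': [0.052, 0.96, 0.766], 'torque': [0.012, 0.021, 0.022], 'grip_force': 0.0, 'grip_width': 1.0}
top [[415.9, 0.0, 323.3], [0.0, 415.9, 205.2], [0.0, 0.0, 1.0]] [[0.0235, -0.9961, 0.0855, 0.3781], [-0.9997, -0.023, 0.0075, 0.0662], [-0.0055, -0.0857, -0.9963, 1.0963], [0.0, 0.0, 0.0, 1.0]]
scene [[409.9, 0.0, 324.7], [0.0, 409.9, 206.3], [0.0, 0.0, 1.0]] [[-0.5242, -0.4635, 0.7144, -0.3411], [-0.8516, 0.2874, -0.4385, 0.58], [-0.0021, -0.8382, -0.5454, 0.6569], [0.0, 0.0, 0.0, 1.0]]
```

View pics/top0.png

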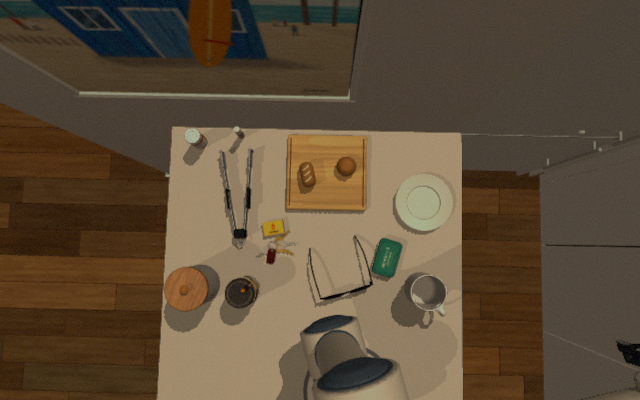

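View pics/scene0.png

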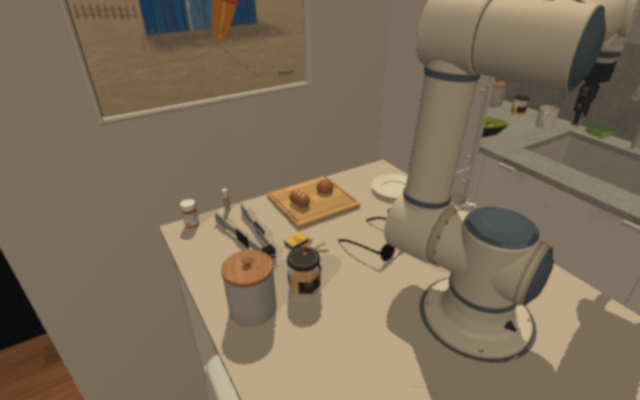

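The top view shows the tongs at about (238,200) with jaws up, roll (307,175), bun (346,165), plate (424,203), and the glasses at (340,270) near the path of the tail. I'll enlarge both areas for measuring.

```bash
cat >h.py <<'E'
import numpy as np,cv2
from workcell import robot
def ray(s,uv,z,T=None):
    T=s["extrinsics"] if T is None else T
    K=np.array(s["intrinsics"]);T=np.array(T)
    uv=np.atleast_2d(np.array(uv,float))
    d=np.c_[uv,np.ones(len(uv))]@np.linalg.inv(K).T@T[:3,:3].T
    o=T[:3,3]
    return o+d*((z-o[2])/d[:,2])[:,None]
E
python3 - <<'E'
from h import *
s=robot.snapshot("top");im=s["image"][:,:,::-1].copy()
cv2.imwrite("pics/crop1.png",cv2.resize(im[120:300,180:400],None,fx=3.6,fy=3.3,interpolation=cv2.INTER_CUBIC)[:600])
hsv=cv2.cvtColor(im,cv2.COLOR_BGR2HSV)
def blobs(m,a0,z,name):
    c,_=cv2.findContours(m,cv2.RETR_EXTERNAL,cv2.CHAIN_APPROX_NONE)
    for k in c:
        if cv2.contourArea(k)<a0: continue
        mm=np.zeros(m.shape,np.uint8);cv2.drawContours(mm,[k],-1,1,-1)
        uv=np.argwhere(mm)[:,::-1]
        P=ray(s,uv,z)[:,:2];c0=P.mean(0);w,V=np.linalg.eigh(np.cov((P-c0).T))
        print(name,uv.mean(0).round(1),"world",c0.round(4),"axis deg",np.degrees(np.arctan2(V[1,1],V[0,1])).round(1),"ext",np.ptp((P-c0)@V,axis=0).round(4))
def roi(m,x0,x1,y0,y1):
    r=np.zeros(m.shape,np.uint8);r[y0:y1,x0:x1]=m[y0:y1,x0:x1];return r
blobs(roi(((hsv[...,2]<45)*255).astype(np.uint8),215,260,150,250),15,0.034,"dark")
b=im[140:205,292:362].astype(int)
brown=((im[...,2]<150)&(hsv[...,1]>90)*1).astype(np.uint8)*255
blobs(roi(brown,293,360,142,203),60,0.034,"bread")
print(im[175,300:316].tolist(),im[195,330].tolist())
pl=cv2.inRange(im,(150,160,150),(255,255,255))
r=im[203,385:465];print(r[::6].tolist())
E
```

```text
dark [239.5 233.1] world [0.3931 0.2862] axis deg 85.8 ext [0.0222 0.03  ]
dark [227.2 197.2] world [0.4842 0.3216] axis deg -173.2 ext [0.0061 0.0494]
dark [247.8 198.4] world [0.4826 0.2684] axis deg -178.8 ext [0.008  0.0517]
bread [328.7 201.4] world [0.4795 0.0604] axis deg 91.4 ext [0.0052 0.1693]
bread [306.8 176.7] world [0.5423 0.1183] axis deg 166.1 ext [0.0684 0.1075]
bread [346.1 167.1] world [0.5694 0.0176] axis deg 139.9 ext [0.0562 0.0814]
[[40, 73, 106], [14, 44, 74], [19, 58, 97], [31, 69, 105], [65, 110, 138], [74, 122, 154], [48, 96, 140], [30, 75, 129], [31, 79, 131], [36, 81, 134], [31, 78, 130], [37, 81, 129], [28, 71, 119], [29, 67, 111], [31, 72, 114], [52, 109, 155]] [59, 115, 161]
[[111, 143, 164], [110, 141, 163], [130, 164, 169], [130, 165, 169], [134, 168, 169], [130, 167, 166], [135, 171, 169], [134, 170, 170], [133, 170, 167], [112, 142, 147], [126, 160, 169], [123, 159, 170], [108, 141, 161], [15, 50, 82]]
```

View pics/crop1.png

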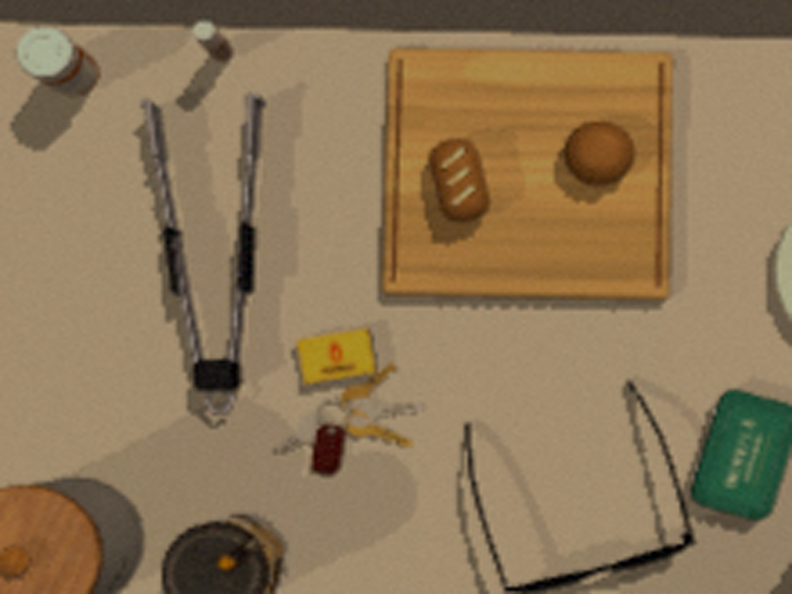

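Roll axis is about +18° yaw and the tongs about +4.5°. The tongs' tail would come down between the glasses' temples, clear of them. I'll move over the roll for a close look on the way.

{"name": "play_rows", "arguments": {
  "steps": [
    {"dp": [0.05, 0.11, 0.01], "dr": [0, 0, 0], "jaw": 1},
    {"dp": [0.05, 0.11, 0.01], "dr": [0, 0, 0], "jaw": 1},
    {"dp": [0.05, 0.11, 0.01], "dr": [0, 0, 0], "jaw": 1},
    {"dp": [0.05, 0.11, 0.01], "dr": [0, 0, 0], "jaw": 1},
    {"dp": [0.05, 0.11, 0.01], "dr": [0, 0, 0], "jaw": 1},
    {"dp": [0.05, 0.11, 0.01], "dr": [0, 0, 0], "jaw": 1},
    {"dp": [0.05, 0.11, 0.01], "dr": [0, 0, 0], "jaw": 1},
    {"dp": [0.05, 0.11, 0.01], "dr": [0, 0, 0], "jaw": 1},
    {"dp": [0.05, 0.11, 0.01], "dr": [0, 0, 0], "jaw": 1},
    {"dp": [0.05, 0.11, 0.01], "dr": [0, 0, 0], "jaw": 1},
    {"dp": [0.05, 0.11, 0.01], "dr": [0, 0, 0], "jaw": 1},
    {"dp": [0, 0, 0], "dr": [0, 0, 0], "jaw": 1}
  ]
}}

```text
time_s: 1.65
ee_pos: [0.4779, 0.0437, 0.2855]
eef_rot: [0.985, 0.174, -0.001, -0.001]
ft_force: [0.1, 0.0, -0.4]
grip_width: 0.996
grip_force: 0.0
```

```bash
cat >>h.py <<'E'
from scipy.spatial.transform import Rotation as R
def wrist():
    o=robot.get_obs();s=robot.snapshot("wrist")
    T=np.eye(4);T[:3,:3]=R.from_quat(o["eef_rot"]).as_matrix();T[:3,3]=o["ee_pos"]
    s["extrinsics"]=T@np.array(s["hand_eye"])
    return s,o
E
python3 - <<'E'
from h import *
s,o=wrist();cv2.imwrite("pics/w1.png",s["image"][:,:,::-1])
print(o["ee_pos"],o["eef_rot"],o["time_s"],np.round(s["hand_eye"],3).tolist())
np.savez("w1.npz",**{k:np.array(v) for k,v in s.items()})
E
```

```text
[0.47785418 0.04372409 0.28551255] [ 9.84717814e-01  1.74155499e-01 -6.23928531e-04 -5.47544536e-04] 1.65 [[0.001, -0.96, -0.279, 0.071], [1.0, 0.001, 0.0, 0.0], [-0.0, -0.279, 0.96, -0.141], [0.0, 0.0, 0.0, 1.0]]
```

View pics/w1.png

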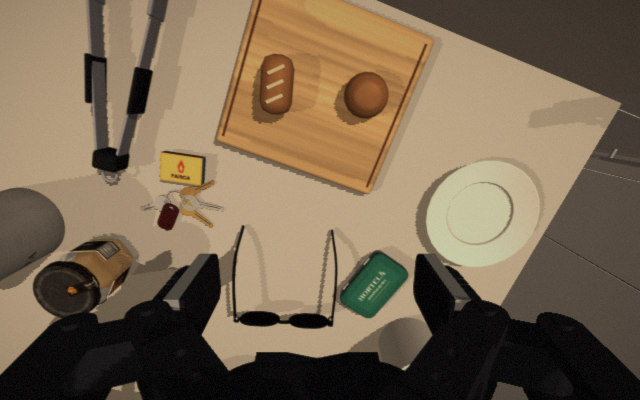

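The wrist picture shows the roll at (277,84), bun (366,95), plate (483,213), and grips at (95,78) and (141,91). I'll measure these points.

```bash
python3 - <<'E'
from h import *
s=dict(np.load("w1.npz"));im=s["image"][:,:,::-1].copy();hsv=cv2.cvtColor(im,cv2.COLOR_BGR2HSV)
for p in[(277,95),(366,95),(300,70),(322,70),(330,130),(268,118)]: print(p,hsv[p[1],p[0]],end=' ')
print()
def pca(uv,z,n):
    P=ray(s,uv,z)[:,:2];c=P.mean(0);w,V=np.linalg.eigh(np.cov((P-c).T))
    a=np.degrees(np.arctan2(V[1,1],V[0,1]));a=(a+90)%180-90
    print(n,len(uv),c.round(4),"yaw",a.round(1),"ext",np.ptp((P-c)@V,axis=0).round(4));return c,a
m=((hsv[...,0]<14)&(hsv[...,1]>130)).astype(np.uint8)*255
m=cv2.morphologyEx(m,cv2.MORPH_CLOSE,np.ones((7,7)));m=cv2.morphologyEx(m,cv2.MORPH_OPEN,np.ones((5,5)))
n,l,st,_=cv2.connectedComponentsWithStats(m)
for i in range(1,n):
    if st[i,4]>700 and st[i,1]<150 and st[i,0]>220: print(st[i]);pca(np.argwhere(l==i)[:,::-1],0.034,"bread")
d=(hsv[...,2]<50).astype(np.uint8);d[:,175:]=0;d[160:]=0
d=cv2.morphologyEx(d,cv2.MORPH_OPEN,np.ones((3,3)))
n,l,st,_=cv2.connectedComponentsWithStats(d)
for i in range(1,n):
    if st[i,4]>150: print(st[i]);pca(np.argwhere(l==i)[:,::-1],0.03,"dark")
g=((hsv[...,1]<75)&(hsv[...,2]>110)).astype(np.uint8);g[:,:420]=0;g[:140]=0;g[285:]=0
g=cv2.morphologyEx(g,cv2.MORPH_OPEN,np.ones((5,5)))
n,l,st,_=cv2.connectedComponentsWithStats(g)
for i in range(1,n):
    if st[i,4]>1000: print(st[i]);pca(np.argwhere(l==i)[:,::-1],0.012,"plate")
print(ray(s,[[427,215],[540,211],[484,160],[480,267]],0.016).round(3).tolist())
E
```

```text
(277, 95) [ 17 124 175] (366, 95) [ 12 172 144] (300, 70) [ 16 146 171] (322, 70) [ 16 144 188] (330, 130) [ 16 145 174] (268, 118) [ 15 151 110] 
[ 259   54   35   60 1760]
bread 1760 [0.5486 0.1185] yaw 13.6 ext [0.0368 0.0637]
[ 344   72   44   46 1574]
bread 1574 [0.5727 0.019 ] yaw -29.8 ext [0.0497 0.05  ]
[ 85  54  21  49 393]
dark 393 [0.487  0.3204] yaw 0.5 ext [0.0224 0.0539]
[128  68  24  50 806]
dark 806 [0.4868 0.2645] yaw -1.8 ext [0.0202 0.0595]
[ 93 147  36  13 322]
dark 322 [0.4023 0.2849] yaw -73.3 ext [0.0157 0.0431]
[ 426  160  115  109 9646]
plate 9646 [ 0.4875 -0.1879] yaw 47.9 ext [0.1517 0.1549]
[[0.462, -0.117, 0.016], [0.518, -0.254, 0.016], [0.553, -0.153, 0.016], [0.418, -0.219, 0.016]]
```

{"name": "play_rows", "arguments": {
  "steps": [
    {"dp": [0.003, 0.1, -0.03], "dr": [0, 0, -0.0166], "jaw": 1},
    {"dp": [0.003, 0.1, -0.04], "dr": [0, 0, -0.0166], "jaw": 1},
    {"dp": [0.003, 0.1, -0.05], "dr": [0, 0, -0.0166], "jaw": 1},
    {"dp": [0.003, 0.1, -0.06], "dr": [0, 0, -0.0166], "jaw": 1},
    {"dp": [0.002, 0.1, -0.06], "dr": [0, 0, -0.0166], "jaw": 1},
    {"dp": [0, 0, 0], "dr": [0, 0, 0], "jaw": 1},
    {"dp": [0, 0, 0], "dr": [0, 0, 0], "jaw": 1}
  ]
}}

```text
time_s: 2.58
ee_pos: [0.4847, 0.2886, 0.1667]
eef_rot: [0.999, 0.041, 0.0, 0.0]
ft_force: [0.4, -0.6, 0.2]
grip_width: 0.999
grip_force: 0.0
```

```bash
python3 - <<'E'
from h import *
s,o=wrist();cv2.imwrite("pics/w2.png",s["image"][:,:,::-1])
print(o["ee_pos"],o["eef_rot"],o["time_s"])
np.savez("w2.npz",**{k:np.array(v) for k,v in s.items()})
E
```

```text
[0.48468867 0.28864152 0.16665716] [9.99156694e-01 4.10576136e-02 1.38991234e-04 3.91382502e-04] 2.575
```

View pics/w2.png

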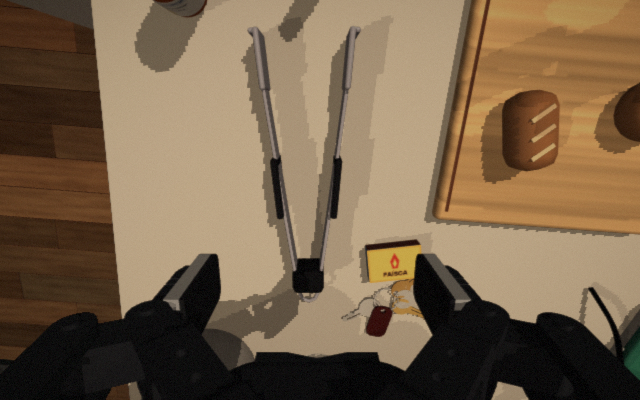

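The grips are at (278,188) and (336,187), jaw tips at (251,30) and (357,30), and the hinge at (308,275). The roll is clear at (531,130).

```bash
python3 - <<'E'
from h import *
s=dict(np.load("w2.npz"));im=s["image"][:,:,::-1].copy();hsv=cv2.cvtColor(im,cv2.COLOR_BGR2HSV)
d=(hsv[...,2]<50).astype(np.uint8);d[:,:265]=0;d[:,350:]=0;d[:145]=0;d[298:]=0
n,l,st,_=cv2.connectedComponentsWithStats(d)
for i in range(1,n):
    if st[i,4]<150: continue
    print(st[i]); uv=np.argwhere(l==i)[:,::-1]
    P=ray(s,uv,0.034)[:,:2];c=P.mean(0);w,V=np.linalg.eigh(np.cov((P-c).T))
    print(c.round(4),np.degrees(np.arctan(V[1,1]/V[0,1])).round(1),np.ptp((P-c)@V,axis=0).round(4))
    for r in(162,187,213):
        x=uv[uv[:,1]==r,0]
        if len(x): print(r,ray(s,[[x.min(),r],[x.max(),r]],0.034)[:,:2].round(4).tolist())
t=ray(s,[[251,30],[357,30]],0.034)[:,:2];print("tips",t.round(4),t.mean(0))
b=((hsv[...,0]<14)&(hsv[...,1]>130)).astype(np.uint8);b[:,:485]=0;b[:,575:]=0;b[185:]=0
b=cv2.morphologyEx(b,cv2.MORPH_CLOSE,np.ones((9,9)));b=cv2.morphologyEx(b,cv2.MORPH_OPEN,np.ones((5,5)))
cs,_=cv2.findContours(b,cv2.RETR_EXTERNAL,cv2.CHAIN_APPROX_NONE);k=max(cs,key=cv2.contourArea)
print(cv2.boundingRect(k));mm=np.zeros_like(b);cv2.drawContours(mm,[k],-1,1,-1)
P=ray(s,np.argwhere(mm)[:,::-1],0.034)[:,:2];c=P.mean(0);w,V=np.linalg.eigh(np.cov((P-c).T))
print("roll",c.round(4),np.degrees(np.arctan(V[1,1]/V[0,1])).round(1),np.ptp((P-c)@V,axis=0).round(4))
E
```

```text
[270 156  14  63 433]
[0.4847 0.3227] 8.2 [0.0088 0.0548]
162 [[0.5054, 0.3294], [0.506, 0.3218]]
187 [[0.484, 0.325], [0.4844, 0.3207]]
213 [[0.4607, 0.3213], [0.4611, 0.3169]]
[330 156  12  62 411]
[0.4886 0.2725] 1.2 [0.007 0.054]
162 [[0.5098, 0.2766], [0.5103, 0.2699]]
187 [[0.4882, 0.2745], [0.4886, 0.2702]]
213 [[0.4646, 0.2748], [0.465, 0.2696]]
[293 258  30  35 923]
[0.4011 0.2897] -0.5 [0.0284 0.0371]
tips [[0.6047 0.348 ]
 [0.6114 0.2682]] [0.60806186 0.30810143]
(496, 90, 63, 80)
roll [0.5491 0.1182] 18.6 [0.0513 0.0658]
```

{"name": "play_rows", "arguments": {
  "steps": [
    {"dp": [0.004, 0.018, -0.08], "dr": [0, 0, 0], "jaw": 1},
    {"dp": [0, 0, -0.08], "dr": [0, 0, 0], "jaw": 1},
    {"dp": [0, 0, -0.08], "dr": [0, 0, 0], "jaw": 1},
    {"dp": [0, 0, -0.06], "dr": [0, 0, 0], "jaw": 1},
    {"dp": [0, 0, -0.026], "dr": [0, 0, 0], "jaw": 1},
    {"dp": [0, 0, 0], "dr": [0, 0, 0], "jaw": 0.5},
    {"dp": [0, 0, 0], "dr": [0, 0, 0], "jaw": 0.35},
    {"dp": [0, 0, 0], "dr": [0, 0, 0], "jaw": 0.25},
    {"dp": [0, 0, 0], "dr": [0, 0, 0], "jaw": 0.25},
    {"dp": [0, 0, 0], "dr": [0, 0, 0], "jaw": 0.25},
    {"dp": [0, 0, 0], "dr": [0, 0, 0], "jaw": 0.25}
  ]
}}

```text
time_s: 4.0
ee_pos: [0.4879, 0.2997, 0.0062]
eef_rot: [0.999, 0.042, 0.002, -0.001]
ft_force: [-0.3, -1.4, 6.2]
grip_width: 0.625
grip_force: 5.9
```

```bash
python3 - <<'E'
from h import *
s,o=wrist();cv2.imwrite("pics/w3.png",s["image"][:,:,::-1])
print(o["ee_pos"],o["eef_rot"],o["time_s"],o["grip_width"]*85)
np.savez("w3.npz",**{k:np.array(v) for k,v in s.items()})
E
```

```text
[0.48791379 0.29970419 0.00618492] [ 9.99132076e-01  4.15853135e-02  2.27825169e-03 -7.52328393e-04] 4.0 53.14250566085685
```

View pics/w3.png

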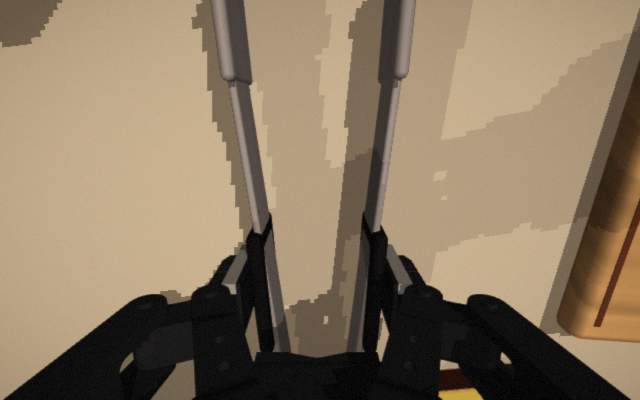

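{"name": "play_rows", "arguments": {
  "steps": [
    {"dp": [0, 0, 0.02], "dr": [0, 0, 0], "jaw": 0.25},
    {"dp": [0, 0, 0.04], "dr": [0, 0, 0], "jaw": 0.25},
    {"dp": [0, 0, 0.06], "dr": [0, 0, 0], "jaw": 0.25},
    {"dp": [0, 0, 0.06], "dr": [0, 0, 0], "jaw": 0.25},
    {"dp": [-0.01, -0.04, 0.04], "dr": [0, 0, 0.01], "jaw": 0.25},
    {"dp": [-0.02, -0.08, 0], "dr": [0, 0, 0.0137], "jaw": 0.25},
    {"dp": [-0.02, -0.11, 0], "dr": [0, 0, 0.013], "jaw": 0.25},
    {"dp": [-0.02, -0.11, 0], "dr": [0, 0, 0.01], "jaw": 0.25},
    {"dp": [-0.01, -0.06, 0], "dr": [0, 0, 0.01], "jaw": 0.25},
    {"dp": [0, -0.017, 0], "dr": [0, 0, 0], "jaw": 0.25},
    {"dp": [0, 0, 0], "dr": [0, 0, 0], "jaw": 0.25},
    {"dp": [0, 0, 0], "dr": [0, 0, 0], "jaw": 0.25}
  ]
}}

```text
time_s: 5.55
ee_pos: [0.4465, 0.0915, 0.1136]
eef_rot: [0.991, 0.131, 0.0, -0.0]
ft_force: [-0.5, -0.1, 1.2]
grip_width: 0.63
grip_force: 0.0
```

```bash
python3 - <<'E'
from h import *
s,o=wrist();t=robot.snapshot("top")
a=s["image"][:,:,::-1];b=cv2.resize(t["image"][120:300,220:400,::-1],None,fx=2.2,fy=2.2,interpolation=cv2.INTER_CUBIC)[:396]
c=np.zeros((400,396,3),np.uint8);c[:396]=b
v=np.hstack([cv2.resize(a[:, 120:520],(400,400)),c]);cv2.imwrite("pics/w4.png",v)
print(o["ee_pos"],o["eef_rot"],o["time_s"],o["grip_width"]*85,o["grip_force"])
np.savez("w4.npz",**{k:np.array(v) for k,v in s.items()});np.savez("t4.npz",**{k:np.array(v) for k,v in t.items()})
E
```

```text
[0.44646947 0.09154994 0.1136283 ] [ 9.91435418e-01  1.30597557e-01  1.77968408e-04 -2.42263723e-04] 5.55 53.527941606887566 0.0
```

View pics/w4.png

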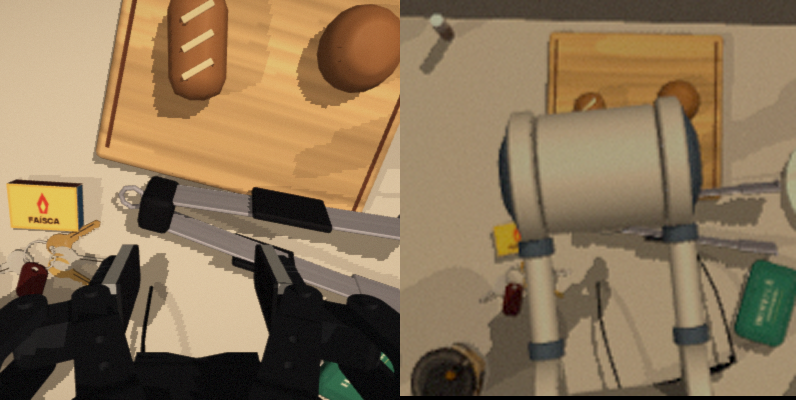

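The tongs slipped out during the fast carry. They now lie in front of the board, turned with their jaws towards the plate: tail at about (245,195) in the wrist image, one grip at (412,210). The roll and bun are undisturbed. I'll rise, open, and look again, then carry much more gently next time.

{"name": "play_rows", "arguments": {
  "steps": [
    {"dp": [0, 0, 0.08], "dr": [0, 0, 0], "jaw": 1},
    {"dp": [0, 0, 0.1], "dr": [0, 0, -0.025], "jaw": 1},
    {"dp": [0, -0.06, 0.1], "dr": [0, 0, -0.03], "jaw": 1},
    {"dp": [0, -0.08, 0.06], "dr": [0, 0, -0.03], "jaw": 1},
    {"dp": [0, -0.08, 0], "dr": [0, 0, 0], "jaw": 1},
    {"dp": [0, 0, 0], "dr": [0, 0, 0], "jaw": 1},
    {"dp": [0, 0, 0], "dr": [0, 0, 0], "jaw": 1}
  ]
}}

```text
time_s: 6.52
ee_pos: [0.4463, -0.0186, 0.2828]
eef_rot: [1.0, -0.003, -0.0, -0.0]
ft_force: [0.3, 0.1, -0.6]
grip_width: 0.998
grip_force: 0.0
```

```bash
python3 - <<'E'
from h import *
s,o=wrist();cv2.imwrite("pics/w5.png",s["image"][:,:,::-1])
print(o["ee_pos"],o["eef_rot"],o["time_s"])
np.savez("w5.npz",**{k:np.array(v) for k,v in s.items()})
E
```

```text
[ 0.44629257 -0.01862501  0.28280021] [ 9.99996210e-01 -2.68813753e-03 -4.83548646e-04 -3.45305426e-04] 6.525
```

View pics/w5.png

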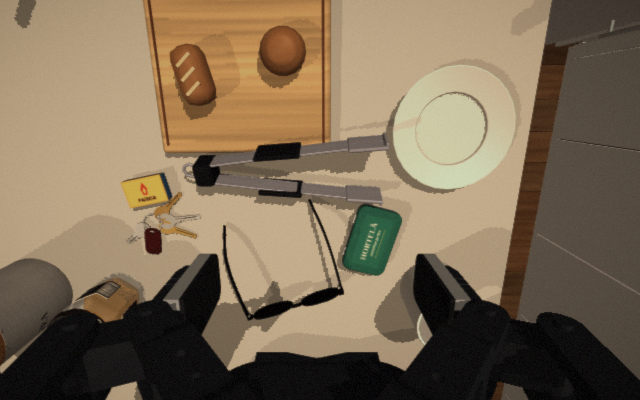

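The tongs lie on edge, fully open: hinge (205,170), grips (277,152) and (280,186), jaw tips (386,142) and (381,195). The far grip is close to the board's front edge (row about 152). I'll measure the pose and clearance.

```bash
python3 - <<'E'
from h import *
s=dict(np.load("w5.npz"));im=s["image"][:,:,::-1].copy();hsv=cv2.cvtColor(im,cv2.COLOR_BGR2HSV)
d=(hsv[...,2]<45).astype(np.uint8);d[:,:185]=0;d[:,305:]=0;d[:138]=0;d[199:]=0
n,l,st,_=cv2.connectedComponentsWithStats(d)
for i in range(1,n):
    if st[i,4]<60: continue
    uv=np.argwhere(l==i)[:,::-1]
    P=ray(s,uv,0.03)[:,:2];c=P.mean(0);w,V=np.linalg.eigh(np.cov((P-c).T))
    print(st[i],c.round(4),np.degrees(np.arctan2(V[1,1],V[0,1])).round(1),np.ptp((P-c)@V,axis=0).round(4))
    rect=cv2.minAreaRect(uv.astype(np.float32));print(cv2.boxPoints(rect).round(0).tolist())
print("tips",ray(s,[[386,137],[386,150],[381,188],[380,202]],0.034)[:,:2].round(4).tolist())
print("board front",ray(s,[[165,147],[250,148],[329,146]],0.016)[:,:2].round(4).tolist())
print("glasses tip, box",ray(s,[[310,201],[358,207]],0.02)[:,:2].round(4).tolist(),"plate rim",ray(s,[[393,135]],0.016)[:,:2].round(4))
m=((hsv[...,0]<14)&(hsv[...,1]>130)).astype(np.uint8);m[:,:165]=0;m[:,320:]=0;m[120:]=0
m=cv2.morphologyEx(m,cv2.MORPH_CLOSE,np.ones((7,7)));m=cv2.morphologyEx(m,cv2.MORPH_OPEN,np.ones((5,5)))
n,l,st,_=cv2.connectedComponentsWithStats(m)
for i in range(1,n):
    if st[i,4]<300: continue
    P=ray(s,np.argwhere(l==i)[:,::-1],.034)[:,:2];c=P.mean(0);w,V=np.linalg.eigh(np.cov((P-c).T))
    print("bread",st[i],c.round(4),np.degrees(np.arctan(V[1,1]/V[0,1])).round(1),np.ptp((P-c)@V,axis=0).round(4))
big=cv2.resize(im[125:215,170:400],(800,313),interpolation=cv2.INTER_CUBIC);cv2.imwrite("pics/z5.png",big)
E
```

```text
[253 143  48  18 675] [0.4621 0.0284] 96.6 [0.0196 0.0586]
[[252.0, 146.0], [300.0, 142.0], [301.0, 157.0], [253.0, 161.0]]
[193 155  27  31 608] [0.439  0.1172] 172.9 [0.0317 0.0396]
[[193.0, 155.0], [219.0, 155.0], [219.0, 185.0], [193.0, 185.0]]
[259 181  43  17 250] [0.4121 0.0227] 94.8 [0.021  0.0537]
[[259.0, 181.0], [301.0, 181.0], [301.0, 197.0], [259.0, 197.0]]
tips [[0.4793, -0.1002], [0.4641, -0.101], [0.4177, -0.0974], [0.3998, -0.0971]]
board front [[0.4667, 0.1688], [0.4649, 0.0637], [0.4669, -0.0341]]
glasses tip, box [[0.3973, -0.01], [0.389, -0.0718]] plate rim [[ 0.48   -0.1124]]
bread [ 260   26   46   50 1801] [0.5731 0.0183] -24.8 [0.05   0.0499]
bread [ 170   44   46   61 1941] [0.549  0.1187] 16.5 [0.0394 0.0652]
```

View pics/z5.png

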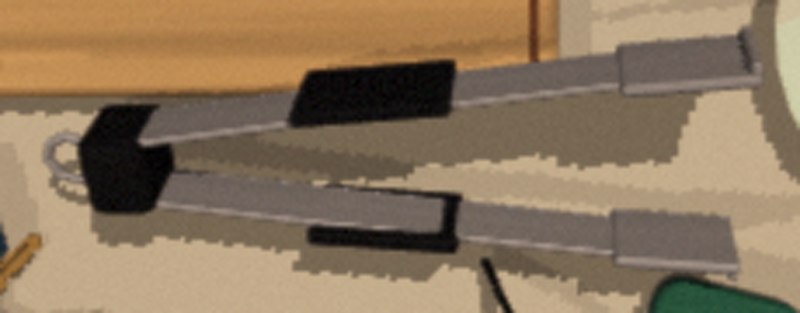

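The zoom shows the tongs leaning: the far arm rests on the board's edge, with its grip's outer face visible (zoom rows 68–122), while the near arm stands on the table (top edge at zoom row 247). I'll solve for the tilt from those edges.

```bash
python3 - <<'E'
from h import *
from scipy.optimize import least_squares
s=dict(np.load("w5.npz"))
def uv(X,Y):return [170+X*230/800,125+Y*90/313]
def xat(p,z):return ray(s,[p],z)[0]
def fit(pB,pC,pD,W):
    def f(q):
        a,za,t=q;u=np.array([np.cos(t),np.sin(t)]);v=np.array([-np.sin(t),np.cos(t)])
        A=np.array([a,za]);B=A+W*u;C=B+.034*v;D=A+.034*v
        return [xat(p,P[1])[0]-P[0] for p,P in((pB,B),(pC,C),(pD,D))]
    r=least_squares(f,[.41,0,.2]);a,za,t=r.x
    u=np.array([np.cos(t),np.sin(t)]);v=np.array([-np.sin(t),np.cos(t)]);c=np.array([a,za])+W/2*u+.017*v
    print("A",r.x[:2].round(4),"tilt",np.degrees(t).round(1),"centre xz",c.round(4),"B",(np.array([a,za])+W*u).round(4),"D",(np.array([a,za])+.034*v).round(4),"C",(np.array([a,za])+W*u+.034*v).round(4),"res",np.abs(r.fun).max().round(5))
    print("y at B,D",xat(pB,.02)[1].round(4),xat(pD,.034)[1].round(4))
fit(uv(380,68),uv(380,122),uv(380,249),.058)
# jaw tip section (inner gap 66 + 2*5)
fit(uv(740,37),uv(755,86),uv(735,270),.076)
fit(uv(620,48),uv(625,95),uv(613,262),.070)
E
```

```text
A [ 0.4154 -0.0202] tilt 25.7 centre xz [0.4342 0.0077] B [0.4677 0.0049] D [0.4007 0.0104] C [0.453  0.0356] res 0.0
y at B,D 0.0269 0.0276
A [ 0.4094 -0.0049] tilt 21.9 centre xz [0.4384 0.0251] B [0.4799 0.0234] D [0.3968 0.0267] C [0.4673 0.055 ] res 0.0
y at B,D -0.0991 -0.0988
A [ 0.4099 -0.0127] tilt 21.1 centre xz [0.4365 0.0157] B [0.4753 0.0124] D [0.3977 0.019 ] C [0.463  0.0442] res 0.0
y at B,D -0.0573 -0.0552
```

{"name": "play_rows", "arguments": {
  "steps": [
    {"dp": [-0.008, 0.01, -0.02], "dr": [0, 0, 0.05], "jaw": 1},
    {"dp": [-0.008, 0.01, -0.02], "dr": [0, 0, 0.055], "jaw": 1},
    {"dp": [-0.008, 0.01, -0.02], "dr": [0, 0, 0.055], "jaw": 1},
    {"dp": [-0.008, 0.01, -0.02], "dr": [0, 0, 0.055], "jaw": 1},
    {"dp": [-0.008, 0.01, -0.02], "dr": [0, 0, 0.055], "jaw": 1},
    {"dp": [-0.008, 0.01, -0.02], "dr": [0, 0, 0.055], "jaw": 1},
    {"dp": [-0.008, 0.01, -0.02], "dr": [0, 0, 0.055], "jaw": 1},
    {"dp": [-0.008, 0.01, -0.02], "dr": [0, 0, 0.055], "jaw": 1},
    {"dp": [-0.002, 0.009, -0.02], "dr": [0, 0, 0.065], "jaw": 1},
    {"dp": [0, 0, -0.02], "dr": [0, -0.0528, 0], "jaw": 1},
    {"dp": [0, 0, -0.02], "dr": [0, -0.0528, 0], "jaw": 1},
    {"dp": [0, 0, 0], "dr": [0, 0, 0], "jaw": 1}
  ]
}}

```text
time_s: 8.07
ee_pos: [0.4107, 0.0263, 0.1709]
eef_rot: [0.705, 0.69, 0.118, 0.115]
ft_force: [-1.0, -0.6, 1.0]
grip_width: 1.0
grip_force: 0.0
```

```bash
python3 - <<'E'
from h import *
s,o=wrist();print(np.round(o["ee_pos"],4),R.from_quat(o["eef_rot"]).as_matrix().round(3).tolist(),o["time_s"],np.round(o["joint_pos"],2))
im=s["image"][:,:,::-1].copy();cv2.imwrite("pics/w6.png",im);np.savez("w6.npz",**{k:np.array(v) for k,v in s.items()})
hsv=cv2.cvtColor(im,cv2.COLOR_BGR2HSV);d=(hsv[...,2]<45).astype(np.uint8);d[245:]=0
n,l,st,ce=cv2.connectedComponentsWithStats(d)
for i in range(1,n):
    if st[i,4]>100: print(st[i],ce[i].round(0))
# predicted pixels of grip centre and tip at assumed pose
T=np.linalg.inv(s["extrinsics"])
th=np.radians(19);u=np.array([np.cos(th),0,np.sin(th)]);v=np.array([-np.sin(th),0,np.cos(th)]);c=np.array([.437,.026,.026])
for nme,P in{"B":c+.029*u-.017*v,"C":c+.029*u+.017*v,"D":c-.029*u+.017*v,"Di":c-.024*u+.017*v}.items():
    q=T[:3,:3]@P+T[:3,3];p=np.array(s["intrinsics"])@q;print(nme,(p[:2]/p[2]).round(0))
E
```

```text
[0.4107 0.0263 0.1709] [[0.019, 0.946, 0.324], [1.0, -0.021, 0.001], [0.008, 0.324, -0.946]] 8.075 [-0.03 -0.78  2.05  0.01  1.54 -0.01]
[ 270   61   38   34 1166] [288.  77.]
[  0  91 190  52 811] [ 88. 112.]
[   0  151   69   94 1659] [ 25. 196.]
[317 154  12  63 354] [323. 184.]
[261 156  10  63 382] [264. 188.]
[219 220  28  25 122] [233. 232.]
B [324. 182.]
C [325. 191.]
D [257. 192.]
Di [263. 192.]
```

The tilted view sees the grips edge-on as thin strips at (264,188) and (323,184), so the 19° tilt fits. I'll make small corrections, then descend along the tool axis.

{"name": "play_rows", "arguments": {
  "steps": [
    {"dp": [-0.043, 0.006, 0], "dr": [0, 0, 0.012], "jaw": 1},
    {"dp": [0.024, 0, -0.07], "dr": [0, 0, 0], "jaw": 1},
    {"dp": [0.0274, 0, -0.08], "dr": [0, 0, 0], "jaw": 1},
    {"dp": [0.024, 0, -0.07], "dr": [0, 0, 0], "jaw": 1},
    {"dp": [0.017, 0, -0.05], "dr": [0, 0, 0], "jaw": 1},
    {"dp": [0.011, 0, -0.032], "dr": [0, 0, 0], "jaw": 1},
    {"dp": [0, 0, 0], "dr": [0, 0, 0], "jaw": 1}
  ]
}}

```text
time_s: 9.0
ee_pos: [0.4437, 0.0285, 0.0215]
eef_rot: [0.692, 0.703, 0.118, 0.111]
ft_force: [-0.3, 1.1, 1.0]
grip_width: 1.001
grip_force: 0.0
```

```bash
python3 - <<'E'
from h import *
s,o=wrist();print(np.round(o["ee_pos"],4),o["time_s"])
im=s["image"][:,:,::-1].copy();cv2.imwrite("pics/w7.png",im)
np.savez("w7.npz",**{k:np.array(v) for k,v in s.items()})
E
```

```text
[0.4437 0.0285 0.0215] 9.0
```

View pics/w7.png

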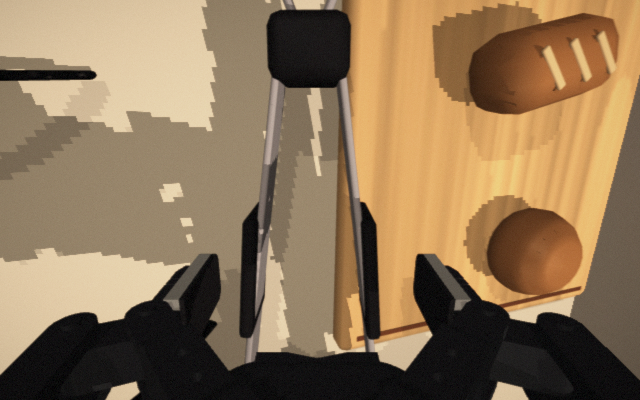

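The tongs lie centred between the open fingers (grips at columns 254 and 370, fingers 219 to 415), with tool and tongs aligned. I'll close and lift gently along the same tilt.

{"name": "play_rows", "arguments": {
  "steps": [
    {"dp": [0, 0, 0], "dr": [0, 0, 0], "jaw": 0.5},
    {"dp": [0, 0, 0], "dr": [0, 0, 0], "jaw": 0.35},
    {"dp": [0, 0, 0], "dr": [0, 0, 0], "jaw": 0.25},
    {"dp": [0, 0, 0], "dr": [0, 0, 0], "jaw": 0.2},
    {"dp": [0, 0, 0], "dr": [0, 0, 0], "jaw": 0.15},
    {"dp": [0, 0, 0], "dr": [0, 0, 0], "jaw": 0.15},
    {"dp": [0, 0, 0], "dr": [0, 0, 0], "jaw": 0.15}
  ]
}}

```text
time_s: 9.93
ee_pos: [0.4443, 0.0278, 0.0242]
eef_rot: [0.692, 0.703, 0.121, 0.115]
ft_force: [-2.8, -1.5, 7.3]
grip_width: 0.577
grip_force: 6.6
```

{"name": "play_rows", "arguments": {
  "steps": [
    {"dp": [0, 0, 0.006], "dr": [0, 0, 0], "jaw": 0.15},
    {"dp": [0, 0, 0.01], "dr": [0, 0, 0], "jaw": 0.15},
    {"dp": [0, 0, 0.014], "dr": [0, 0, 0], "jaw": 0.15},
    {"dp": [0, 0, 0.014], "dr": [0, 0, 0], "jaw": 0.15},
    {"dp": [0, 0, 0.014], "dr": [0, 0, 0], "jaw": 0.1},
    {"dp": [0, 0, 0.01], "dr": [0, 0, 0], "jaw": 0},
    {"dp": [0, 0, 0.006], "dr": [0, 0, 0], "jaw": -0.1},
    {"dp": [0, 0, 0], "dr": [0, 0, 0], "jaw": -0.2},
    {"dp": [0, 0, 0], "dr": [0, 0, 0], "jaw": -0.25},
    {"dp": [0, 0, 0], "dr": [0, 0, 0], "jaw": -0.25},
    {"dp": [0, 0, 0], "dr": [0, 0, 0], "jaw": -0.25}
  ]
}}

```text
time_s: 11.3
ee_pos: [0.4433, 0.0281, 0.0591]
eef_rot: [0.692, 0.703, 0.12, 0.113]
ft_force: [1.1, -0.2, -0.5]
grip_width: 0.377
grip_force: 8.8
```

```bash
python3 - <<'E'
from h import *
s,o=wrist();print(np.round(o["ee_pos"],4),o["time_s"],o["grip_width"]*85,o["grip_force"],np.round(o["ft_force"],1))
im=s["image"][:,:,::-1].copy();np.savez("w8.npz",**{k:np.array(v) for k,v in s.items()})
for f in("w7.npz","w8.npz"):
    im=np.load(f)["image"][:,:,::-1];h=cv2.cvtColor(np.ascontiguousarray(im),cv2.COLOR_BGR2HSV)
    d=(h[...,2]<45).astype(np.uint8);d[105:]=0;d[:,:250]=0;d[:,:]=d;d[:,370:]=0
    d=cv2.morphologyEx(d,cv2.MORPH_OPEN,np.ones((9,9)))
    n,l,st,ce=cv2.connectedComponentsWithStats(d);print(f,[(st[i].tolist(),ce[i].round(1).tolist()) for i in range(1,n) if st[i,4]>300])
E
```

```text
[0.4433 0.0281 0.0591] 11.3 32.03523507100003 8.82491456111893 [ 1.1 -0.2 -0.5]
w7.npz [([267, 10, 83, 78, 5928], [308.5, 47.4])]
w8.npz [([277, 27, 69, 70, 4351], [311.1, 59.5])]
```

```bash
python3 - <<'E'
from h import *
a=dict(np.load("w7.npz"));H=np.linalg.inv(a["hand_eye"]);K=a["intrinsics"]
def pr(P):
    q=H[:3,:3]@np.array(P)+H[:3,3];p=K@q;return (p[:2]/p[2]).round(1),q[2].round(4)
for x in(.08,.085,.09):
  for h in(.03,.0234,.015,.005,-.005,-.015): print(x,h,*pr([x,0,-h]), "w px for 27mm",(K[0,0]*.027/pr([x,0,-h])[1]).round(0))
# row profiles: brightness segments in w8 between hinge and pads
b=dict(np.load("w8.npz"))
for f,d in(("w7",a),("w8",b)):
    g=cv2.cvtColor(np.ascontiguousarray(d["image"]),cv2.COLOR_RGB2GRAY)
    for r in(110,140,170,200,230,260,290,320):
        m=g[r,215:420]<45;e=np.flatnonzero(np.diff(np.r_[0,m.astype(int),0]));print(f,r,[(int(x)+215,int(y)+214) for x,y in e.reshape(-1,2) if y-x>2])
E
```

```text
0.08 0.03 [318.   73.8] 0.1045 w px for 27mm 85.0
0.08 0.0234 [318.   75.6] 0.1108 w px for 27mm 80.0
0.08 0.015 [317.9  77.5] 0.1189 w px for 27mm 75.0
0.08 0.005 [317.8  79.5] 0.1285 w px for 27mm 69.0
0.08 -0.005 [317.7  81.2] 0.1381 w px for 27mm 64.0
0.08 -0.015 [317.6  82.7] 0.1477 w px for 27mm 60.0
0.085 0.03 [318.1  56.8] 0.1031 w px for 27mm 86.0
0.085 0.0234 [318.   59.6] 0.1094 w px for 27mm 81.0
0.085 0.015 [317.9  62.6] 0.1175 w px for 27mm 75.0
0.085 0.005 [317.8  65.7] 0.1271 w px for 27mm 70.0
0.085 -0.005 [317.7  68.4] 0.1367 w px for 27mm 65.0
0.085 -0.015 [317.7  70.8] 0.1463 w px for 27mm 61.0
0.09 0.03 [318.1  39.4] 0.1017 w px for 27mm 87.0
0.09 0.0234 [318.   43.2] 0.108 w px for 27mm 82.0
0.09 0.015 [317.9  47.4] 0.1161 w px for 27mm 76.0
0.09 0.005 [317.8  51.7] 0.1257 w px for 27mm 71.0
0.09 -0.005 [317.7  55.4] 0.1353 w px for 27mm 66.0
0.09 -0.015 [317.7  58.6] 0.1449 w px for 27mm 61.0
w7 110 []
w7 140 []
w7 170 []
w7 200 []
w7 230 [(243, 257), (361, 375)]
w7 260 [(215, 217), (242, 256), (363, 376), (416, 419)]
w7 290 [(215, 220), (241, 254), (364, 377), (414, 419)]
w7 320 [(240, 256), (364, 378)]
w8 110 []
w8 140 []
w8 170 []
w8 200 []
w8 230 [(279, 291), (342, 354)]
w8 260 [(248, 259), (273, 294), (340, 360), (374, 385)]
w8 290 [(228, 280), (285, 297), (338, 406)]
w8 320 [(215, 274), (289, 301), (336, 349), (359, 419)]
```

Held, but the hinge block's image size fell from 83 to 69 px, so the tongs now sit about 1–2 cm lower in the pads than planned. I'll put them upright, set them on the free table at their old place and re-seat the grip there, moving slowly.

{"name": "play_rows", "arguments": {
  "steps": [
    {"dp": [0, 0, 0.01], "dr": [0, 0.012, 0], "jaw": -0.3},
    {"dp": [0, 0, 0.02], "dr": [0, 0.02, 0], "jaw": -0.3},
    {"dp": [0, 0, 0.03], "dr": [0, 0.022, 0], "jaw": -0.3},
    {"dp": [0, 0, 0.03], "dr": [0, 0.022, 0], "jaw": -0.3},
    {"dp": [0, 0.005, 0.03], "dr": [0, 0.02, 0.005], "jaw": -0.3},
    {"dp": [0.002, 0.01, 0.02], "dr": [0, 0.0096, 0.01], "jaw": -0.3},
    {"dp": [0.004, 0.015, 0.01], "dr": [0, 0, 0.015], "jaw": -0.3},
    {"dp": [0.005, 0.02, 0], "dr": [0, 0, 0.02], "jaw": -0.3},
    {"dp": [0.005, 0.025, 0], "dr": [0, 0, 0.025], "jaw": -0.3},
    {"dp": [0.005, 0.03, 0], "dr": [0, 0, 0.03], "jaw": -0.3},
    {"dp": [0.005, 0.03, 0], "dr": [0, 0, 0.03], "jaw": -0.3},
    {"dp": [0.005, 0.03, 0], "dr": [0, 0, 0.03], "jaw": -0.3}
  ]
}}

```text
time_s: 12.85
ee_pos: [0.4588, 0.1114, 0.134]
eef_rot: [0.495, 0.869, 0.004, -0.006]
ft_force: [0.3, 0.1, -1.5]
grip_width: 0.353
grip_force: 15.8
```

{"name": "play_rows", "arguments": {
  "steps": [
    {"dp": [0.005, 0.03, 0], "dr": [0, 0, 0.03], "jaw": -0.3},
    {"dp": [0.005, 0.03, 0], "dr": [0, 0, 0.03], "jaw": -0.3},
    {"dp": [0.005, 0.03, 0], "dr": [0, 0, 0.03], "jaw": -0.3},
    {"dp": [0.005, 0.03, 0], "dr": [0, 0, 0.03], "jaw": -0.3},
    {"dp": [0.005, 0.03, 0], "dr": [0, 0, 0.03], "jaw": -0.3},
    {"dp": [0.005, 0.03, 0], "dr": [0, 0, 0.03], "jaw": -0.3},
    {"dp": [0.005, 0.03, 0], "dr": [0, 0, 0.03], "jaw": -0.3},
    {"dp": [0.005, 0.03, 0], "dr": [0, 0, 0.03], "jaw": -0.3},
    {"dp": [0.005, 0.03, 0], "dr": [0, 0, 0.03], "jaw": -0.3},
    {"dp": [0.005, 0.03, 0], "dr": [0, 0, 0.03], "jaw": -0.3},
    {"dp": [0.002, 0.025, 0], "dr": [0, 0, 0.03], "jaw": -0.3},
    {"dp": [0.002, 0.015, 0], "dr": [0, 0, 0.02], "jaw": -0.3}
  ]
}}

```text
time_s: 14.35
ee_pos: [0.4856, 0.2815, 0.1338]
eef_rot: [-0.032, 0.999, -0.0, -0.007]
ft_force: [0.6, -0.5, -0.1]
grip_width: 0.352
grip_force: 15.8
```

```bash
cat >>h.py <<'E'
def hinge(s):
    h=cv2.cvtColor(np.ascontiguousarray(s["image"][:,:,::-1]),cv2.COLOR_BGR2HSV)
    d=(h[...,2]<45).astype(np.uint8);d[130:]=0;d[:,:240]=0;d[:,390:]=0
    d=cv2.morphologyEx(d,cv2.MORPH_OPEN,np.ones((9,9)))
    n,l,st,ce=cv2.connectedComponentsWithStats(d);return [(st[i].tolist(),ce[i].round(1).tolist()) for i in range(1,n) if st[i,4]>300]
E
python3 - <<'E'
from h import *
s,o=wrist();np.savez("w9.npz",**{k:np.array(v) for k,v in s.items()})
print(np.round(o["ee_pos"],4),R.from_quat(o["eef_rot"]).as_matrix().round(3).tolist(),o["time_s"],np.round(o["joint_pos"],2),o["grip_width"]*85,o["grip_force"],hinge(s))
E
```

```text
[0.4856 0.2815 0.1338] [[-0.998, -0.064, -0.014], [-0.064, 0.998, -0.001], [0.014, 0.0, -1.0]] 14.35 [ 0.46  0.    1.5   0.01  1.66 -1.17] 29.893205547376994 15.784888438161246 [([277, 26, 69, 71, 4355], [311.0, 59.2])]
```

{"name": "play_rows", "arguments": {
  "steps": [
    {"dp": [0, 0, -0.02], "dr": [0, 0, 0], "jaw": -0.3},
    {"dp": [0, 0, -0.04], "dr": [0, 0, 0], "jaw": -0.3},
    {"dp": [0, 0, -0.05], "dr": [0, 0, 0], "jaw": -0.3},
    {"dp": [0, 0, -0.04], "dr": [0, 0, 0], "jaw": -0.3},
    {"dp": [0, 0, -0.03], "dr": [0, 0, 0], "jaw": -0.3},
    {"dp": [0, 0, -0.014], "dr": [0, 0, 0], "jaw": -0.3},
    {"dp": [0, 0, 0], "dr": [0, 0, 0], "jaw": -0.3}
  ]
}}

```text
time_s: 15.28
ee_pos: [0.4859, 0.2805, 0.0371]
eef_rot: [-0.03, 1.0, -0.0, -0.007]
ft_force: [-0.3, 0.0, 0.3]
grip_width: 0.355
grip_force: 15.8
```

{"name": "play_rows", "arguments": {
  "steps": [
    {"dp": [0, 0, -0.008], "dr": [0, 0, 0], "jaw": -0.3},
    {"dp": [0, 0, -0.006], "dr": [0, 0, 0], "jaw": -0.3}
  ]
}}

```text
time_s: 15.52
ee_pos: [0.4866, 0.2809, 0.0311]
eef_rot: [-0.03, 1.0, 0.0, -0.006]
ft_force: [0.6, 0.6, -0.4]
grip_width: 0.351
grip_force: 15.3
```

{"name": "play_rows", "arguments": {
  "steps": [
    {"dp": [0, 0, -0.006], "dr": [0, 0, 0], "jaw": -0.3},
    {"dp": [0, 0, -0.006], "dr": [0, 0, 0], "jaw": -0.3}
  ]
}}

```text
time_s: 15.78
ee_pos: [0.4861, 0.2806, 0.0243]
eef_rot: [-0.03, 1.0, -0.0, -0.007]
ft_force: [1.2, 0.4, -0.9]
grip_width: 0.353
grip_force: 14.5
```

{"name": "play_rows", "arguments": {
  "steps": [
    {"dp": [0, 0, -0.004], "dr": [0, 0, 0], "jaw": -0.3},
    {"dp": [0, 0, -0.004], "dr": [0, 0, 0], "jaw": -0.3}
  ]
}}

```text
time_s: 16.02
ee_pos: [0.4861, 0.2805, 0.0206]
eef_rot: [-0.03, 1.0, -0.0, -0.007]
ft_force: [-2.1, -3.0, 9.5]
grip_width: 0.355
grip_force: 14.2
```

{"name": "play_rows", "arguments": {
  "steps": [
    {"dp": [0, 0, 0], "dr": [0, 0, 0], "jaw": -0.1},
    {"dp": [0, 0, 0], "dr": [0, 0, 0], "jaw": 0.1},
    {"dp": [0, 0, 0], "dr": [0, 0, 0], "jaw": 0.3},
    {"dp": [0, 0, 0], "dr": [0, 0, 0], "jaw": 0.42},
    {"dp": [0, 0, 0], "dr": [0, 0, 0], "jaw": 0.42},
    {"dp": [0, 0, -0.008], "dr": [0, 0, 0], "jaw": 0.42},
    {"dp": [0, 0, -0.008], "dr": [0, 0, 0], "jaw": 0.42},
    {"dp": [0, 0, -0.006], "dr": [0, 0, 0], "jaw": 0.42},
    {"dp": [0, 0, 0], "dr": [0, 0, 0], "jaw": 0.42}
  ]
}}

```text
time_s: 17.15
ee_pos: [0.4857, 0.2805, 0.0087]
eef_rot: [-0.03, 1.0, -0.0, -0.007]
ft_force: [-0.2, 0.3, -1.5]
grip_width: 0.709
grip_force: 0.0
```

{"name": "play_rows", "arguments": {
  "steps": [
    {"dp": [0, 0, 0], "dr": [0, 0, 0], "jaw": 0.3},
    {"dp": [0, 0, 0], "dr": [0, 0, 0], "jaw": 0.25},
    {"dp": [0, 0, 0], "dr": [0, 0, 0], "jaw": 0.22},
    {"dp": [0, 0, 0], "dr": [0, 0, 0], "jaw": 0.22}
  ]
}}

```text
time_s: 17.65
ee_pos: [0.4864, 0.2809, 0.01]
eef_rot: [-0.03, 1.0, 0.0, -0.006]
ft_force: [-0.0, 0.0, 4.0]
grip_width: 0.614
grip_force: 5.6
```

```bash
python3 - <<'E'
from h import *
s,o=wrist();np.savez("w10.npz",**{k:np.array(v) for k,v in s.items()});print(o["ee_pos"],hinge(s))
E
```

```text
[0.48637618 0.28086647 0.01001693] [([270, 5, 86, 80, 6309], [312.7, 43.8])]
```

```bash
python3 - <<'E'
from h import *
a=dict(np.load("w10.npz"));H=np.linalg.inv(a["hand_eye"]);K=a["intrinsics"]
for e in(0,.003,.006):
    q=H[:3,:3]@np.array([.027+e,.026,-.024])+H[:3,3];p=K@q;print(e,(p[:2]/p[2]).round(1))
g=cv2.cvtColor(np.ascontiguousarray(a["image"]),cv2.COLOR_RGB2GRAY)
for r in range(180,240,4):
    m=g[r,215:420]<45;e=np.flatnonzero(np.diff(np.r_[0,m.astype(int),0]));print(r,[(int(x)+215,int(y)+214) for x,y in e.reshape(-1,2) if y-x>2])
E
```

```text
0 [385.3 224.4]
0.003 [385.8 217. ]
0.006 [386.2 209.4]
180 []
184 []
188 []
192 []
196 []
200 []
204 [(266, 268), (363, 366)]
208 [(264, 267), (363, 368)]
212 [(261, 267), (363, 370)]
216 [(259, 267), (364, 372)]
220 [(257, 267), (364, 374)]
224 [(256, 267), (362, 376)]
228 [(254, 268), (363, 377)]
232 [(254, 268), (363, 377)]
236 [(254, 268), (363, 377)]
```

{"name": "play_rows", "arguments": {
  "steps": [
    {"dp": [0, 0, 0.006], "dr": [0, 0, 0], "jaw": 0.2},
    {"dp": [0, 0, 0.01], "dr": [0, 0, 0], "jaw": 0.2},
    {"dp": [0, 0, 0.015], "dr": [0, 0, 0], "jaw": 0.2},
    {"dp": [0, 0, 0.018], "dr": [0, 0, 0], "jaw": 0.2},
    {"dp": [0, 0, 0.02], "dr": [0, 0, 0], "jaw": 0.2},
    {"dp": [0, 0, 0.02], "dr": [0, 0, 0], "jaw": 0.2},
    {"dp": [0, 0, 0.02], "dr": [0, 0, 0], "jaw": 0.2},
    {"dp": [0, 0, 0.018], "dr": [0, 0, 0], "jaw": 0.2},
    {"dp": [0, 0, 0.014], "dr": [0, 0, 0], "jaw": 0.2},
    {"dp": [0, 0, 0.01], "dr": [0, 0, 0], "jaw": 0.2},
    {"dp": [0, 0, 0], "dr": [0, 0, 0], "jaw": 0.2}
  ]
}}

```text
time_s: 19.08
ee_pos: [0.4861, 0.2807, 0.0852]
eef_rot: [-0.03, 1.0, -0.0, -0.007]
ft_force: [0.7, 0.1, -0.7]
grip_width: 0.603
grip_force: 4.4
```

```bash
python3 - <<'E'
from h import *
s,o=wrist();np.savez("w11.npz",**{k:np.array(v) for k,v in s.items()});print(o["ee_pos"],hinge(s))
E
```

```text
[0.48612015 0.28067842 0.0851728 ] [([293, 114, 48, 16, 728], [316.5, 121.8])]
```

```bash
python3 - <<'E'
from h import *
a=dict(np.load("w11.npz"));H=np.linalg.inv(a["hand_eye"]);K=a["intrinsics"]
g=cv2.cvtColor(np.ascontiguousarray(a["image"]),cv2.COLOR_RGB2GRAY)
d=(g<45).astype(np.uint8);d[:,:240]=0;d[:,390:]=0
d=cv2.morphologyEx(d,cv2.MORPH_OPEN,np.ones((5,5)))
n,l,st,ce=cv2.connectedComponentsWithStats(d);print([(st[i].tolist(),ce[i].round(1).tolist()) for i in range(1,n) if st[i,4]>60])
for x,h in((.09,.024),(.087,-.03),(.085,-.05),(.05,-.05),(.09,-.051)):
    q=H[:3,:3]@np.array([x,0,-h])+H[:3,3];p=K@q;print(x,h,(p[:2]/p[2]).round(0),(K[0,0]*.0275/q[2]).round(0))
for r in range(100,340,15):
    m=g[r,200:440]<45;e=np.flatnonzero(np.diff(np.r_[0,m.astype(int),0]));print(r,[(int(x)+200,int(y)+199) for x,y in e.reshape(-1,2) if y-x>2])
E
```

```text
[([292, 114, 50, 58, 2450], [316.4, 140.8]), ([240, 224, 150, 176, 10174], [297.0, 349.6]), ([355, 224, 35, 121, 2739], [372.6, 286.9])]
0.09 0.024 [317.  44.] 84.0
0.087 -0.03 [317.  70.] 56.0
0.085 -0.05 [317.  77.] 50.0
0.05 -0.05 [317. 142.] 48.0
0.09 -0.051 [317.  68.] 50.0
100 []
115 [(297, 337)]
130 [(293, 341)]
145 [(298, 335)]
160 [(299, 334)]
175 []
190 []
205 []
220 []
235 [(266, 278), (355, 367)]
250 [(253, 260), (264, 276), (357, 369), (373, 380)]
265 [(223, 233), (247, 274), (359, 387), (400, 410)]
280 [(214, 225), (240, 272), (361, 393), (408, 419)]
295 [(200, 271), (362, 437)]
310 [(200, 270), (364, 439)]
325 [(200, 249), (254, 271), (365, 380), (385, 439)]
```

```bash
python3 - <<'E'
from h import *
a=dict(np.load("w7.npz"));H=np.linalg.inv(a["hand_eye"]);K=a["intrinsics"]
for t in(0,-.013,-.026,-.035):
    r=[]
    for x in(.011,-.011):
        q=H[:3,:3]@np.array([x,.0425,t])+H[:3,3];p=K@q;r.append((p[:2]/p[2]).round(0).tolist())
    print(t,r)
E
```

```text
0 [[409.0, 238.0], [405.0, 280.0]]
-0.013 [[417.0, 250.0], [413.0, 295.0]]
-0.026 [[427.0, 264.0], [422.0, 313.0]]
-0.035 [[435.0, 276.0], [429.0, 328.0]]
```

The fingertip projection (415,254) matches a tip 13 mm behind the TCP. So the TCP marks the shut fingertips, and I've been gripping the tongs too high, only at their top edge. They now hang tail-down. I'll lower them so the table levels them, then re-seat the pads about 13 mm lower.

{"name": "play_rows", "arguments": {
  "steps": [
    {"dp": [0, 0, -0.015], "dr": [0, 0, 0], "jaw": 0.2},
    {"dp": [0, 0, -0.02], "dr": [0, 0, 0], "jaw": 0.2},
    {"dp": [0, 0, -0.025], "dr": [0, 0, 0], "jaw": 0.2},
    {"dp": [0, 0, -0.025], "dr": [0, 0, 0], "jaw": 0.2},
    {"dp": [0, 0, -0.025], "dr": [0, 0, 0], "jaw": 0.2},
    {"dp": [0, 0, -0.02], "dr": [0, 0, 0], "jaw": 0.2},
    {"dp": [0, 0, -0.015], "dr": [0, 0, 0], "jaw": 0.2},
    {"dp": [0, 0, 0], "dr": [0, 0, 0], "jaw": 0.2}
  ]
}}

```text
time_s: 20.12
ee_pos: [0.4857, 0.2805, 0.0117]
eef_rot: [-0.03, 1.0, -0.0, -0.007]
ft_force: [0.2, -0.4, -0.7]
grip_width: 0.595
grip_force: 5.3
```

```bash
python3 - <<'E'
from h import *
s,o=wrist();np.savez("w12.npz",**{k:np.array(v) for k,v in s.items()});print(o["ee_pos"],hinge(s))
E
```

```text
[0.48566844 0.28050171 0.0117359 ] [([276, 64, 81, 66, 5129], [315.9, 96.6])]
```

{"name": "play_rows", "arguments": {
  "steps": [
    {"dp": [0, 0, 0], "dr": [0, 0, 0], "jaw": 0.35},
    {"dp": [0, 0, 0], "dr": [0, 0, 0], "jaw": 0.5},
    {"dp": [0, 0, 0], "dr": [0, 0, 0], "jaw": 0.6},
    {"dp": [0, 0, 0], "dr": [0, 0, 0], "jaw": 0.6}
  ]
}}

```text
time_s: 20.68
ee_pos: [0.486, 0.2806, 0.0124]
eef_rot: [-0.03, 1.0, -0.0, -0.007]
ft_force: [-1.0, -0.7, 0.2]
grip_width: 0.797
grip_force: 0.0
```

```bash
python3 - <<'E'
from h import *
a,o=wrist();print(o["ee_pos"]);H=np.linalg.inv(a["hand_eye"]);K=np.array(a["intrinsics"])
g=cv2.cvtColor(np.ascontiguousarray(a["image"]),cv2.COLOR_RGB2GRAY)
d=(g<45).astype(np.uint8);d[:,:230]=0;d[:,400:]=0;d[200:]=0
d=cv2.morphologyEx(d,cv2.MORPH_OPEN,np.ones((9,9)))
n,l,st,ce=cv2.connectedComponentsWithStats(d);print([(st[i].tolist(),ce[i].round(1).tolist()) for i in range(1,n) if st[i,4]>60])
for r in range(205,340,12):
    m=g[r,200:440]<45;e=np.flatnonzero(np.diff(np.r_[0,m.astype(int),0]));print(r,[(int(x)+200,int(y)+199) for x,y in e.reshape(-1,2) if y-x>2])
for x in(.065,.07,.075):
  for h in(.0225,):
    q=H[:3,:3]@np.array([x,0,-h])+H[:3,3];p=K@q;print(x,h,(p[:2]/p[2]).round(0),(K[0,0]*.0275/q[2]).round(0))
E
```

```text
[0.48602224 0.28062544 0.01242534]
[([276, 66, 81, 68, 5181], [316.0, 99.5])]
205 []
217 []
229 []
241 [(263, 268), (366, 370)]
253 [(232, 240), (259, 266), (367, 375), (393, 401)]
265 [(203, 211), (225, 240), (254, 266), (367, 380), (393, 408), (422, 431)]
277 [(200, 203), (218, 241), (253, 266), (367, 380), (392, 415), (430, 439)]
289 [(211, 241), (253, 265), (368, 381), (392, 422)]
301 [(200, 237), (253, 265), (369, 381), (397, 439)]
313 [(200, 232), (252, 265), (369, 382), (402, 439)]
325 [(200, 227), (252, 265), (370, 382), (407, 439)]
337 [(200, 227), (252, 264), (370, 383), (406, 439)]
0.065 0.0225 [317. 122.] 78.0
0.07 0.0225 [317. 107.] 79.0
0.075 0.0225 [317.  92.] 80.0
```

{"name": "play_rows", "arguments": {
  "steps": [
    {"dp": [0.016, 0.001, 0], "dr": [0, 0, 0], "jaw": 0.6},
    {"dp": [0, 0, -0.015], "dr": [0, 0, 0], "jaw": 0.6},
    {"dp": [0, 0, -0.015], "dr": [0, 0, 0], "jaw": 0.6},
    {"dp": [0, 0, 0], "dr": [0, 0, 0], "jaw": 0.45},
    {"dp": [0, 0, 0], "dr": [0, 0, 0], "jaw": 0.3},
    {"dp": [0, 0, 0], "dr": [0, 0, 0], "jaw": 0.25},
    {"dp": [0, 0, 0], "dr": [0, 0, 0], "jaw": 0.22},
    {"dp": [0, 0, 0], "dr": [0, 0, 0], "jaw": 0.2}
  ]
}}

```text
time_s: 21.72
ee_pos: [0.4941, 0.2811, -0.0025]
eef_rot: [-0.03, 1.0, -0.0, -0.007]
ft_force: [-1.4, -0.1, 0.3]
grip_width: 0.602
grip_force: 5.0
```

{"name": "play_rows", "arguments": {
  "steps": [
    {"dp": [0, 0, 0.006], "dr": [0, 0, 0], "jaw": 0.2},
    {"dp": [0, 0, 0.01], "dr": [0, 0, 0], "jaw": 0.2},
    {"dp": [0, 0, 0.014], "dr": [0, 0, 0], "jaw": 0.2},
    {"dp": [0, 0, 0.014], "dr": [0, 0, 0], "jaw": 0.2},
    {"dp": [0, 0, 0.006], "dr": [0, 0, 0], "jaw": 0.2}
  ]
}}

```text
time_s: 22.35
ee_pos: [0.4943, 0.2813, 0.0233]
eef_rot: [-0.03, 1.0, 0.0, -0.006]
ft_force: [-0.7, -0.1, -1.4]
grip_width: 0.6
grip_force: 5.0
```

```bash
cat >>h.py <<'E'
def block():
    a,o=wrist();g=cv2.cvtColor(np.ascontiguousarray(a["image"]),cv2.COLOR_RGB2GRAY)
    d=(g<45).astype(np.uint8);d[:,:230]=0;d[:,400:]=0;d[200:]=0
    d=cv2.morphologyEx(d,cv2.MORPH_OPEN,np.ones((9,9)))
    n,l,st,ce=cv2.connectedComponentsWithStats(d);return o,[(st[i].tolist(),ce[i].round(1).tolist()) for i in range(1,n) if st[i,4]>60]
E
python3 -c "
from h import *
o,b=block();print(o['ee_pos'],b)"
```

```text
[0.49433091 0.28125866 0.02325812] [([270, 33, 93, 80, 6981], [316.1, 72.0])]
```

The tongs are now held level: block width 93 px matches a top 36 mm above the TCP. I'll carry them slowly to above the roll.

{"name": "play_rows", "arguments": {
  "steps": [
    {"dp": [0, 0, 0.013], "dr": [0, 0, 0], "jaw": 0.22},
    {"dp": [0, 0, 0.02], "dr": [0, 0, 0], "jaw": 0.22},
    {"dp": [0, 0, 0.024], "dr": [0, 0, 0], "jaw": 0.22},
    {"dp": [0, 0, 0.022], "dr": [0, 0, 0], "jaw": 0.22},
    {"dp": [0, 0, 0.018], "dr": [0, 0, 0], "jaw": 0.22},
    {"dp": [-0.0016, -0.006, 0], "dr": [0, 0, 0.001], "jaw": 0.22},
    {"dp": [-0.0031, -0.012, 0], "dr": [0, 0, 0.002], "jaw": 0.22},
    {"dp": [-0.0047, -0.018, 0], "dr": [0, 0, 0.003], "jaw": 0.22},
    {"dp": [-0.0062, -0.024, 0], "dr": [0, 0, 0.004], "jaw": 0.22},
    {"dp": [-0.0062, -0.024, 0], "dr": [0, 0, 0.004], "jaw": 0.22},
    {"dp": [-0.0062, -0.024, 0], "dr": [0, 0, 0.004], "jaw": 0.22},
    {"dp": [-0.0062, -0.024, 0], "dr": [0, 0, 0.004], "jaw": 0.22}
  ]
}}

```text
time_s: 23.9
ee_pos: [0.4766, 0.2141, 0.0708]
eef_rot: [-0.065, 0.998, -0.0, -0.007]
ft_force: [0.4, -1.3, -1.1]
grip_width: 0.609
grip_force: 4.9
```

{"name": "play_rows", "arguments": {
  "steps": [
    {"dp": [-0.0062, -0.024, 0], "dr": [0, 0, 0.004], "jaw": 0.22},
    {"dp": [-0.0062, -0.024, 0], "dr": [0, 0, 0.004], "jaw": 0.22},
    {"dp": [-0.0062, -0.024, 0], "dr": [0, 0, 0.004], "jaw": 0.22},
    {"dp": [-0.0062, -0.024, 0], "dr": [0, 0, 0.004], "jaw": 0.22},
    {"dp": [-0.0062, -0.024, 0], "dr": [0, 0, 0.004], "jaw": 0.22},
    {"dp": [-0.0062, -0.024, 0], "dr": [0, 0, 0.004], "jaw": 0.22},
    {"dp": [-0.0062, -0.024, 0], "dr": [0, 0, 0.004], "jaw": 0.22},
    {"dp": [-0.0062, -0.024, 0], "dr": [0, 0, 0.004], "jaw": 0.22},
    {"dp": [-0.0062, -0.022, 0], "dr": [0, 0, 0.004], "jaw": 0.22},
    {"dp": [-0.0047, -0.018, 0], "dr": [0, 0, 0.003], "jaw": 0.22},
    {"dp": [-0.0031, -0.012, 0], "dr": [0, 0, 0.002], "jaw": 0.22},
    {"dp": [-0.0016, -0.006, 0], "dr": [0, 0, 0.001], "jaw": 0.22}
  ]
}}

```text
time_s: 25.4
ee_pos: [0.4442, 0.0898, 0.0708]
eef_rot: [-0.13, 0.991, -0.001, -0.007]
ft_force: [-0.2, 0.6, -1.4]
grip_width: 0.61
grip_force: 4.9
```

```bash
python3 - <<'E'
from h import *
o,b=block();print(o['ee_pos'],b,o["time_s"],o["grip_force"],np.degrees(2*np.arcsin(o["eef_rot"][0])))
t=robot.snapshot("scene");np.savez("s13.npz",**{k:np.array(v) for k,v in t.items()})
t=robot.snapshot("top");np.savez("t13.npz",**{k:np.array(v) for k,v in t.items()})
# scene-camera check of roll: mask centroid -> plane z=.034
s=dict(np.load("s13.npz"));im=s["image"][:,:,::-1].copy();hsv=cv2.cvtColor(im,cv2.COLOR_BGR2HSV)
m=((hsv[...,0]<14)&(hsv[...,1]>120)&(hsv[...,2]<170)).astype(np.uint8);m[:170]=0;m[220:]=0;m[:,270:]=m[:,270:];m[:,:270]=0;m[:,350:]=0
m=cv2.morphologyEx(m,cv2.MORPH_CLOSE,np.ones((5,5)))
n,l,st,ce=cv2.connectedComponentsWithStats(m)
for i in range(1,n):
    if st[i,4]>60: print(st[i],ray(s,[ce[i]],.034).round(4))
E
```

```text
[0.44419408 0.08977623 0.07078086] [([270, 33, 93, 80, 6967], [316.2, 72.2])] 25.4 4.853156228127773 -14.964589068846347
```

{"name": "play_rows", "arguments": {
  "steps": [
    {"dp": [0.001, 0.002, -0.01], "dr": [0, 0, 0], "jaw": 0.26},
    {"dp": [0, 0, -0.014], "dr": [0, 0, 0], "jaw": 0.26},
    {"dp": [0, 0, -0.014], "dr": [0, 0, 0], "jaw": 0.26},
    {"dp": [0, 0, -0.01], "dr": [0, 0, 0], "jaw": 0.26},
    {"dp": [0, 0, -0.006], "dr": [0, 0, 0], "jaw": 0.26}
  ]
}}

```text
time_s: 26.18
ee_pos: [0.4445, 0.0911, 0.0432]
eef_rot: [-0.13, 0.991, -0.001, -0.007]
ft_force: [0.3, -0.6, -0.8]
grip_width: 0.631
grip_force: 4.6
```

```bash
python3 -c "
from h import *
o,b=block();print(o['ee_pos'],b,o['ft_force'],o['torque'])"
```

```text
[0.44452897 0.0910971  0.04320589] [([270, 34, 93, 79, 6983], [316.1, 72.8])] [ 0.29247386 -0.64907468 -0.83745277] [ 0.0099621   0.02322253 -0.05408452]
```

{"name": "play_rows", "arguments": {
  "steps": [
    {"dp": [0, 0, -0.012], "dr": [0, 0, 0], "jaw": 0.26},
    {"dp": [0, 0, -0.016], "dr": [0, 0, 0], "jaw": 0.26},
    {"dp": [0, 0, -0.014], "dr": [0, 0, 0], "jaw": 0.26},
    {"dp": [0, 0, -0.009], "dr": [0, 0, 0], "jaw": 0.26},
    {"dp": [0, 0, 0], "dr": [0, 0, 0], "jaw": 0.26}
  ]
}}

```text
time_s: 26.85
ee_pos: [0.4444, 0.0911, 0.0177]
eef_rot: [-0.13, 0.991, -0.001, -0.007]
ft_force: [0.2, 0.7, -1.6]
grip_width: 0.624
grip_force: 4.6
```

```bash
python3 -c "
from h import *
o,b=block();print(o['ee_pos'],b,o['ft_force'],o['torque'])"
```

```text
[0.44443559 0.09105281 0.0177358 ] [([270, 34, 93, 79, 6981], [316.1, 72.7])] [ 0.15124734  0.72330822 -1.6310662 ] [ 0.03158978 -0.01864599  0.00118788]
```

Down around the roll with no contact. Closing stepwise towards 44 mm while I watch the force.

{"name": "play_rows", "arguments": {
  "steps": [
    {"dp": [0, 0, 0], "dr": [0, 0, 0], "jaw": 0.2},
    {"dp": [0, 0, 0], "dr": [0, 0, 0], "jaw": 0.14},
    {"dp": [0, 0, 0], "dr": [0, 0, 0], "jaw": 0.09},
    {"dp": [0, 0, 0], "dr": [0, 0, 0], "jaw": 0.05},
    {"dp": [0, 0, 0], "dr": [0, 0, 0], "jaw": 0.03},
    {"dp": [0, 0, 0], "dr": [0, 0, 0], "jaw": 0.01},
    {"dp": [0, 0, 0], "dr": [0, 0, 0], "jaw": 0.0},
    {"dp": [0, 0, 0], "dr": [0, 0, 0], "jaw": 0.0}
  ]
}}

```text
time_s: 27.9
ee_pos: [0.4448, 0.0911, 0.0184]
eef_rot: [-0.13, 0.991, -0.001, -0.007]
ft_force: [-0.3, -0.7, -0.3]
grip_width: 0.508
grip_force: 37.1
```

{"name": "play_rows", "arguments": {
  "steps": [
    {"dp": [0, 0, 0], "dr": [0, 0, 0], "jaw": 0.015},
    {"dp": [0, 0, 0], "dr": [0, 0, 0], "jaw": 0.015}
  ]
}}

```text
time_s: 28.15
ee_pos: [0.4448, 0.0911, 0.0184]
eef_rot: [-0.13, 0.991, -0.001, -0.007]
ft_force: [-1.8, -0.6, 0.3]
grip_width: 0.506
grip_force: 34.2
```

{"name": "play_rows", "arguments": {
  "steps": [
    {"dp": [0, 0, 0], "dr": [0, 0, 0], "jaw": 0.035},
    {"dp": [0, 0, 0], "dr": [0, 0, 0], "jaw": 0.035}
  ]
}}

```text
time_s: 28.4
ee_pos: [0.4446, 0.0911, 0.0181]
eef_rot: [-0.13, 0.991, -0.001, -0.007]
ft_force: [0.1, -0.5, -1.3]
grip_width: 0.516
grip_force: 6.6
```

{"name": "play_rows", "arguments": {
  "steps": [
    {"dp": [0, 0, 0], "dr": [0, 0, 0], "jaw": 0.018},
    {"dp": [0, 0, 0], "dr": [0, 0, 0], "jaw": 0.018}
  ]
}}

```text
time_s: 28.65
ee_pos: [0.4446, 0.0911, 0.0181]
eef_rot: [-0.13, 0.991, -0.001, -0.007]
ft_force: [-0.2, 0.3, -1.2]
grip_width: 0.511
grip_force: 15.1
```

{"name": "play_rows", "arguments": {
  "steps": [
    {"dp": [0, 0, 0], "dr": [0, 0, 0], "jaw": 0.012},
    {"dp": [0, 0, 0.008], "dr": [0, 0, 0], "jaw": 0.012},
    {"dp": [0, 0, 0.016], "dr": [0, 0, 0], "jaw": 0.012},
    {"dp": [0, 0, 0.022], "dr": [0, 0, 0], "jaw": 0.012},
    {"dp": [0, 0, 0.024], "dr": [0, 0, 0], "jaw": 0.012},
    {"dp": [0, 0, 0.02], "dr": [0, 0, 0], "jaw": 0.012},
    {"dp": [0, 0, 0.01], "dr": [0, 0, 0], "jaw": 0.012}
  ]
}}

```text
time_s: 29.52
ee_pos: [0.4452, 0.0912, 0.0694]
eef_rot: [-0.13, 0.991, -0.001, -0.006]
ft_force: [-0.2, -0.1, -2.5]
grip_width: 0.513
grip_force: 22.5
```

```bash
cat >>h.py <<'E'
def breads():
    out=[]
    for n in("scene","top"):
        s=robot.snapshot(n);hsv=cv2.cvtColor(s["image"][:,:,::-1].copy(),cv2.COLOR_BGR2HSV)
        m=((hsv[...,0]<13)&(hsv[...,1]>150)&(hsv[...,2]>35)).astype(np.uint8);m[:125]=0;m[260:]=0
        if n=="scene": m[:165]=0;m[:,:265]=0;m[:,430:]=0
        else: m[:,285:]=m[:,285:];m[:,:285]=0;m[:,460:]=0
        m=cv2.morphologyEx(m,cv2.MORPH_CLOSE,np.ones((3,3)))
        k,l,st,ce=cv2.connectedComponentsWithStats(m)
        out.append((n,[(st[i].tolist(),ce[i].round(1).tolist()) for i in range(1,k) if st[i,4]>40]))
    return out
def px(s,P):
    T=np.linalg.inv(np.array(s["extrinsics"]));q=T[:3,:3]@np.array(P)+T[:3,3];p=np.array(s["intrinsics"])@q;return (p[:2]/p[2]).round(1)
E
python3 - <<'E'
from h import *
o,b=block();print(o['ee_pos'],b,o['ft_force'],o['grip_force'])
for x in breads():print(x)
s=dict(np.load("s13.npz"));t=dict(np.load("t13.npz"))
for P in([.549,.1186,.034],[.549,.1186,.084],[.573,.0185,.034]):print(P,px(s,P),px(t,P))
E
```

```text
[0.44515178 0.09116727 0.06941805] [([271, 32, 92, 79, 6815], [316.5, 70.7])] [-0.17791824 -0.11846191 -2.50566108] 22.467926144599915
('scene', [])
('top', [])
[0.549, 0.1186, 0.034] [299.5 198.3] [306.8 174.1]
[0.549, 0.1186, 0.084] [298.8 183.2] [305.9 170.8]
[0.573, 0.0185, 0.034] [324.8 185.5] [345.8 165.7]
```

```bash
python3 - <<'E'
from h import *
s=robot.snapshot("scene")["image"];s0=cv2.imread("pics/scene0.png")[:,:,::-1]
print("start",[s0[198,c].tolist() for c in(293,299,305)],[s0[186,c].tolist() for c in(320,325)])
for v in(170,176,182,188,194,198,204): print(v,[s[v,c].tolist() for c in range(284,340,5)])
E
```

```text
start [[98, 64, 36], [122, 81, 44], [129, 86, 49]] [[114, 74, 42], [124, 83, 47]]
170 [[125, 111, 92], [127, 112, 93], [125, 110, 92], [125, 111, 93], [125, 111, 94], [125, 112, 93], [57, 53, 48], [34, 32, 34], [31, 32, 31], [31, 29, 29], [30, 30, 29], [36, 36, 33]]
176 [[121, 108, 92], [126, 108, 90], [177, 136, 89], [156, 126, 86], [87, 78, 69], [82, 75, 70], [50, 48, 43], [31, 32, 30], [28, 29, 28], [30, 29, 30], [29, 27, 27], [106, 94, 77]]
182 [[110, 100, 89], [97, 89, 82], [109, 97, 88], [136, 92, 55], [134, 90, 52], [43, 41, 40], [32, 32, 31], [40, 35, 31], [36, 32, 31], [103, 68, 41], [32, 32, 31], [128, 115, 92]]
188 [[185, 142, 91], [149, 118, 87], [96, 88, 81], [100, 90, 82], [106, 95, 88], [43, 41, 39], [33, 31, 31], [65, 60, 55], [56, 52, 49], [38, 34, 32], [41, 39, 36], [171, 131, 87]]
194 [[198, 148, 88], [197, 147, 89], [192, 144, 85], [182, 136, 81], [147, 116, 81], [95, 86, 78], [27, 23, 24], [29, 28, 29], [68, 62, 59], [83, 77, 70], [97, 88, 81], [169, 132, 91]]
198 [[193, 144, 86], [197, 147, 88], [205, 152, 91], [211, 158, 94], [210, 157, 93], [192, 144, 87], [29, 27, 23], [38, 37, 36], [52, 49, 45], [91, 82, 76], [95, 86, 80], [95, 87, 80]]
204 [[209, 156, 93], [213, 159, 94], [214, 160, 95], [203, 152, 90], [205, 155, 92], [197, 147, 88], [190, 143, 85], [81, 66, 50], [62, 54, 47], [107, 94, 83], [97, 89, 81], [103, 94, 87]]
```

The roll is lifted: brown at (301,182) above the jaw, bare wood at (299,198), with 22 N of grip. I'll carry it slowly to the plate.

{"name": "play_rows", "arguments": {
  "steps": [
    {"dp": [0, 0, 0.015], "dr": [0, 0, 0], "jaw": 0.012},
    {"dp": [0, 0, 0.03], "dr": [0, 0, 0], "jaw": 0.012},
    {"dp": [-0.0015, -0.006, 0.03], "dr": [0, 0, -0.0012], "jaw": 0.012},
    {"dp": [-0.003, -0.012, 0.03], "dr": [0, 0, -0.0025], "jaw": 0.012},
    {"dp": [-0.0044, -0.018, 0.03], "dr": [0, 0, -0.0037], "jaw": 0.012},
    {"dp": [-0.0058, -0.024, 0.022], "dr": [0, 0, -0.005], "jaw": 0.012},
    {"dp": [-0.0073, -0.03, 0.014], "dr": [0, 0, -0.0062], "jaw": 0.012},
    {"dp": [-0.0073, -0.03, 0], "dr": [0, 0, -0.0062], "jaw": 0.012},
    {"dp": [-0.0073, -0.03, 0], "dr": [0, 0, -0.0062], "jaw": 0.012},
    {"dp": [-0.0073, -0.03, 0], "dr": [0, 0, -0.0062], "jaw": 0.012},
    {"dp": [-0.0073, -0.03, 0], "dr": [0, 0, -0.0062], "jaw": 0.012},
    {"dp": [-0.0073, -0.03, 0], "dr": [0, 0, -0.0062], "jaw": 0.012}
  ]
}}

```text
time_s: 31.22
ee_pos: [0.4152, -0.0299, 0.1536]
eef_rot: [-0.052, 0.999, -0.0, -0.007]
ft_force: [0.9, 0.4, -2.2]
grip_width: 0.512
grip_force: 22.5
```

{"name": "play_rows", "arguments": {
  "steps": [
    {"dp": [-0.0073, -0.03, 0], "dr": [0, 0, -0.0062], "jaw": 0.012},
    {"dp": [-0.0073, -0.03, 0], "dr": [0, 0, -0.0062], "jaw": 0.012},
    {"dp": [-0.0073, -0.03, 0], "dr": [0, 0, -0.0062], "jaw": 0.012},
    {"dp": [-0.0073, -0.03, 0], "dr": [0, 0, -0.0062], "jaw": 0.012},
    {"dp": [-0.0073, -0.03, 0], "dr": [0, 0, -0.0062], "jaw": 0.012},
    {"dp": [-0.0073, -0.03, 0], "dr": [0, 0, -0.0062], "jaw": 0.012},
    {"dp": [-0.0073, -0.03, 0], "dr": [0, 0, -0.0062], "jaw": 0.012},
    {"dp": [-0.0063, -0.026, 0], "dr": [0, 0, -0.0054], "jaw": 0.012},
    {"dp": [-0.0053, -0.022, 0], "dr": [0, 0, -0.0046], "jaw": 0.012},
    {"dp": [-0.0044, -0.018, 0], "dr": [0, 0, -0.0037], "jaw": 0.012},
    {"dp": [-0.003, -0.012, 0], "dr": [0, 0, -0.0025], "jaw": 0.012},
    {"dp": [-0.002, -0.008, 0], "dr": [0, 0, -0.0017], "jaw": 0.012}
  ]
}}

```text
time_s: 32.72
ee_pos: [0.3794, -0.1771, 0.1538]
eef_rot: [0.044, 0.999, 0.0, -0.007]
ft_force: [-0.7, 0.3, -1.7]
grip_width: 0.507
grip_force: 22.5
```

```bash
python3 - <<'E'
from h import *
o,b=block();print(o['ee_pos'],b,o['ft_force'],o['grip_force'],np.degrees(-2*np.arcsin(o["eef_rot"][0])),o["time_s"])
for n in("top","scene"):
    s=robot.snapshot(n);np.savez(n+"F.npz",**{k:np.array(v) for k,v in s.items()})
    im=s["image"];u,v=px(s,[.4875,-.187,.17]).astype(int);print(n,"predicted roll px",u,v)
    hsv=cv2.cvtColor(im[:,:,::-1].copy(),cv2.COLOR_BGR2HSV)
    m=((hsv[...,0]<16)&(hsv[...,1]>110)&(hsv[...,2]>40)).astype(np.uint8);w=np.zeros_like(m);w[max(0,v-50):v+50,max(0,u-50):u+50]=m[max(0,v-50):v+50,max(0,u-50):u+50]
    k,l,st,ce=cv2.connectedComponentsWithStats(w)
    for i in range(1,k):
        if st[i,4]>30: print(st[i],ce[i].round(1),ray(s,[ce[i]],.18).round(3))
    print([im[v+d,u].tolist() for d in(-10,-5,0,5,10)])
E
```

```text
[ 0.37939548 -0.17712668  0.15375576] [([270, 32, 93, 78, 6831], [316.3, 70.5])] [-0.74555775  0.30932479 -1.69400734] 22.525851130485535 -5.012123254796154 32.725
top predicted roll px 439 194
[462 170  27  34 538] [474.6 183.8] [[ 0.512 -0.261  0.18 ]]
[433 181  17  29 302] [441.1 195.2] [[ 0.485 -0.187  0.18 ]]
[[114, 67, 30], [140, 120, 75], [127, 87, 45], [119, 72, 30], [112, 66, 29]]
scene predicted roll px 400 138
[394 132  12   9  59] [400.4 135.4] [[ 0.489 -0.188  0.18 ]]
[[117, 105, 93], [165, 121, 76], [126, 91, 64], [87, 79, 73], [114, 102, 89]]
```

The roll is seen at (0.487, -0.187) from both cameras, over the plate's centre and about 15 cm up. I'll let it settle, then hand in.

{"name": "play_rows", "arguments": {
  "steps": [
    {"dp": [0, 0, 0], "dr": [0, 0, 0], "jaw": 0.012},
    {"dp": [0, 0, 0], "dr": [0, 0, 0], "jaw": 0.012},
    {"dp": [0, 0, 0], "dr": [0, 0, 0], "jaw": 0.012},
    {"dp": [0, 0, 0], "dr": [0, 0, 0], "jaw": 0.012}
  ]
}}

```text
time_s: 33.38
ee_pos: [0.3795, -0.1768, 0.1538]
eef_rot: [0.043, 0.999, 0.0, -0.007]
ft_force: [0.2, -0.6, -1.2]
grip_width: 0.51
grip_force: 22.5
```

```bash
python3 -c "
from h import *
print(robot.get_obs()['grip_force'],robot.hand_in())"
```

```text
the job is handed in; nothing more can be done
22.513406574726105 None
```

I handed the job in at about 33 s with the roll held still in the tongs (22.5 N grip), over the plate's centre and about 15 cm up; on the way the tongs slipped out once, were picked up again and re-gripped, and no verdict came back.

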